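# File a paint sample plate in the workshop's lever arch file

## Robot

A 7-joint arm with a two-finger parallel gripper is mounted at the origin on the work surface. World frame = base frame: x ahead of the robot, y to its left, z up, the work surface at z = 0. Lengths are in m, angles in rad, forces in N, time in s.
With the tool pointing down it reaches from about 0.425 to 0.95 m from the base axis. Payload 16.7 kg.
Tool frame: the origin (TCP) lies midway between the tips of the shut fingers; the grasp point (between the pads) lies 19 mm behind it (ctrl.pinch_z is the distance from the TCP to the grasp point, in m); x points along the fingers, z is the direction in which the jaws open and shut, and the axes are right-handed (so a half turn about x gives the same grasp; the last joint's range is limited). The gripper opens to 94 mm and grips with 3 to 60 N. Pads are 16 mm wide; open, the fingers measure 119 mm over their backs; the gripper's body (75 mm by 177 mm) begins 78 mm behind the grasp point.
Start: joints at [-1.423, 0.426, 0.074, 1.606, -0.034, 1.111, -0.067], TCP at [0.198, 0.645, 0.205] pointing down, gripper open.
Joint ranges: [-2.85, 2.85], [-0.5, 2.14], [-1.23, 1.37], [0.21, 2.46], [-1.02, 4.16], [0.16, 2.05], [-2.73, 2.73]. Speed limits (rad/s): [1.89, 1.89, 2.39, 2.39, 3.01, 3.01, 3.01].

## Interface

Orientations are given as [roll, pitch, yaw] about the fixed x, y, z axes, in that order (R = Rz(yaw) Ry(pitch) Rx(roll)).
In Python, from bench import status, read_camera, get_calibration, ctrl, finder gives the robot as it stands.
- The arm moves only by the shell command python3 -m crank 'ROWS' [FORCE]. ROWS is JSON, a list that holds one entry, the list of rows, each a list of 7 numbers: the closure, from 0 (fully open) to 1 (shut), then the shift along the tool's x, y, z in mm, then the turn, a rotation vector about the tool's x, y, z in degrees. A call has 1 to 12 rows; each row shifts and turns the commanded pose from where the row before left it, along the tool's axes as they then stand; what a row does not reach is not made up. A row lasts 1/10 s, in which the tool goes at most 50 mm and 8.59 degrees, less where a joint would pass 70% of its speed; a pose out of reach is approached as far as the arm can. A call is refused whole if a number of a shift passes 50 or a number of a turn 8.59, either way. A call with a gripper value outside its range is refused whole. The fingers move at their own pace and stop on an object; FORCE is the grip in N (left out, the last holds). Time passes only in rows, so rows that do not move let the fingers close. It gives the time, the measured TCP pose, the force and the opening at its end, in the units of the state.
- status.get_obs(): the state, without advancing time (a new reading comes with each control period).
- read_camera(name): name is "scene" or "top" or "wrist"; returns the picture (400x640x3 uint8, red, green, blue); there is no depth.
- get_calibration(name): a dict with "fx", "fy", "cx", "cy" (pixels), "k1" (the pictures are not rectified: a ray, as slopes to the right and down, at radius r is drawn at 1 + k1 r^2 times it, then the intrinsics apply), "origin" and "attitude" of the camera in the world. Camera axes: x right, y up, looking along -z (the intrinsics and any distortion apply to the point x, -y, -z); pixel columns grow to the right and rows downward; lengths in m; the calibration is good to about 2 mm. A picture is of the moment at which its call begins: read the wrist's pose just before it. get_calibration takes no time and is no camera call; for the wrist camera it gives the pose at the moment of the call.
- ctrl.sign_off(): hands the job in, once; it reports no verdict.
Trained networks look in the newest picture that a camera, given by its name, has taken for a name from the list of things; names that differ only in an ending like _2 or _b are one class to them, and where a whole thing is asked for, a point or a joint stands for the part that bears it (a point fixed in the world has none). Each returns a list of dicts, best first, with "confidence" (0 to 1); they miss things now and then, are a little off and sometimes report something else, mostly with a low value. They report only what shows in the picture. A call takes as long as a camera call. They do not tell look-alikes from the thing itself.
- finder.spot_in(camera, thing): "pixel" ([row, column] in pixels, amid what is visible of it).
- finder.tip_of(camera, thing): "pixel" ([row, column] in pixels: a listed point, or the origin of a listed thing).
The state is a dict: "t": time; "joint_positions": joint angles; "joint_velocities": joint speeds; "joint_torque": joint torques, N m; "tool_pos": TCP position; "ee_rot": TCP orientation; "force": force on the tool from outside, world axes, zero at the start; "moment": the same for the moment, N m; "opening": finger opening in m.
Only numpy, scipy, OpenCV 4.12 (cv2) and the standard library are available. Lean on these libraries where they do the work, as an engineer would, in place of code of your own. Each camera call takes 0.05 s, during which the arm holds its last target.

## Task

File the punched paint sample plate in the lever arch file: lift the lever so that the rings spring open, thread the plate's two holes over the two posts and let it down flat on the plates already filed there, then press the lever down until it locks shut and let go. The posts have been bent a little in use, so feel the plate on gently and do not force it; leave the plate without holes and the other things on the trolley where they are.

Things in the scene. Friction and masses are not known exactly. Their poses are not given: they have to be found in the camera images.
- file: Black lever arch file, lying open, screwed to the trolley; never moves. Origin: trolley top under the mid-point of the two posts; z up, x from the posts towards the arch bar, spine and front cover, y along the line of the posts (all points on it have its axes). Covers 4 mm thick, flat: back cover x -130 to +85, y -185 to +95 mm; spine and front cover x +85 to +343 mm.
- posts_feet (a point): Mid-point between the feet of the two posts, 6 mm above the trolley. Posts: flat-topped steel tubes, 4 mm diameter, 50 mm long, feet at y +40 and -40 mm from here. Bent in use: both lean alike, straight from the foot, towards the file's +x or -x only, so both tops stand up to 6.5 mm off to one side (not measured, differs each time). They keep their lean, but give sideways at some 12 N at the top.
- filed_place (a point): Where the centre of the plate must come to lie: axes as the file's, 18 mm to the -x side of the posts' line, 18.5 mm above the trolley. Under it two filed plates, 60 x 130 x 5 mm each, lie fast on the posts as a stack whose flat top is 2.5 mm below this point. The post tops stand 37.5 mm above this point.
- arch_bar (a point): Middle of the bar (along the file's y) on which the two wire arches turn, 50 mm to the +x side of the posts, 12 mm up. Arches: 4 mm wire, at y +40 and -40 mm. Shut, they rise to 67 mm above the trolley and come down on the post tops. With the lever up they stand back clear of the posts, tips about above this bar, 79 mm up.
- lever (a joint): Lever angle, rad: 0 = down, locked, rings shut (start); 1.1 = up at its stop, rings open. Toggle spring, dead centre at 0.22: about 6 N up at the tab starts it; past 0.22 it springs open by itself and stays open. Pressing down from open takes 8 to 11 N at the tab, square to the lever; below 0.22 it snaps shut by itself and locks. The arches follow it.
- lever_hinge (a point): Centre of the lever's hinge: in the file's frame x +30, y -75, z +20 mm. The hinge axis is the file's x axis.
- lever_tab (a point): Centre of the lever's steel tab, to grip or push, 73 mm from the hinge centre. Tab 24 mm wide (file's x), 24 mm along the lever, 8 mm thick; stem 12 mm wide, 4 mm thick. Down: the tab lies on the -y side of the hinge and 12.7 mm above it (10 degrees above level); it swings up about the hinge to 73 degrees above level, still on the -y side.
- plate_mid (a point): Centre (half-way up) of the plate to file: loose, rigid, white plastic with a grey painted field, 60 (its x) x 130 (its y) x 5 mm, about 60 g, flat on the trolley. Two through holes, 6 mm diameter, at its x +18, y +40 and -40 mm (12 mm from one long edge). It starts with that edge away from the robot, turned up to 0.3 rad.
- blank: Loose plate of the same size and look, but without holes; leave it. Origin at the centre of its underside, axes like the other plate's. It and the punched plate lie one nearer and one farther from the robot, either way round.
- plug_a: Used spark plug lying on the file's back cover, on the robot's side of the filed plates; 72 mm long along its x, 19 mm thick; leave it. Origin under its middle.
- plug_b: Another spark plug of the same size, lying on the trolley; leave it.
- plug_c: Another spark plug of the same size, lying on the trolley; leave it.
- t_wrench: T-handle spark plug wrench lying down: 310 mm long along its x, cross bar 200 mm along its y at x -150 mm, 22 mm high; leave it. Origin under the shaft's middle.
- can: Spray can, upright, 58 mm in diameter, 164 mm high; leave it. Origin at the centre of its underside.
- socket: Wrench socket standing up, 28 mm in diameter, 50 mm high; leave it. Origin at the centre of its underside.
- marker: Marker pen lying on the file's front cover, 128 mm long along its x, 12 mm thick; leave it. Origin under its middle.
There are look-alikes about, which are no part of the job. Leave any black or brown look-alike of the part that bears plate_mid alone.

How it is judged:
By the outcome, as a careful person would: the job done as asked, in the order asked, and still so for the second after the job is handed in, with the robot touching nothing.
It also fails if it takes over 72 s, if anything falls off the work surface, if the arm or the gripper's body presses on something with over 40 N, if the wrist force passes 120 N, or if a joint passes its speed limit or range.

## Working session

There is one attempt and no reset: what is moved stays moved. The work goes in short steps, Python scripts to look and compute and a shell command to move; the robot and the scene stay as the last step left them, time stands still between calls to the robot, and variables do not carry over. Pictures are saved under pics/ and viewed, and the job is handed in when it is done.

```bash
ls -la; mkdir -p pics
python3 - <<'E'
from bench import status, read_camera, get_calibration, ctrl, finder
import cv2
print(status.get_obs())
for n in ["scene","top","wrist"]:
    im=read_camera(n); cv2.imwrite(f"pics/{n}0.png",im[:,:,::-1]); print(n,get_calibration(n))
print(ctrl.pinch_z)
E
```

```text
total 12
drwxr-xr-x  3 agent agent 4096 Dec  7 16:36 .
drwxr-xr-x 23 root  root  4096 Dec  7 16:36 ..
drwxr-xr-x  2 agent agent 4096 Dec  7 16:36 pics
{'t': 0.0, 'joint_positions': array([-1.42250724,  0.42671974,  0.07384975,  1.60660388, -0.03409816,
        1.11080957, -0.06711705]), 'joint_velocities': array([-6.63877981e-04,  3.27898668e-04,  5.75387767e-05,  1.50411157e-03,
       -1.45177247e-03, -6.85466512e-05, -1.02904607e-03]), 'joint_torque': array([-3.12145086e-03, -9.35803771e+01,  3.66501153e+00, -4.54181564e+01,
       -4.90485679e-02,  2.08206422e-02,  1.12619286e-04]), 'tool_pos': array([0.19795025, 0.64486008, 0.20478515]), 'ee_rot': array([-3.06739686,  1.56951512, -1.79443637]), 'force': array([ 0.49748846,  0.75370199, -0.25436575]), 'moment': array([-0.07692673,  0.03420765,  0.0106822 ]), 'opening': 0.09392015780381385}
scene {'fx': 409.1890684915922, 'fy': 409.1890684915922, 'cx': 320.68998498230843, 'cy': 204.11981602519094, 'k1': 0.034790835598298514, 'origin': array([0.96929982, 0.40305112, 0.88230445]), 'attitude': array([0.63490791, 0.00277789, 2.29214914])}
top {'fx': 377.6078290677304, 'fy': 377.6078290677304, 'cx': 321.93320794831067, 'cy': 195.35043838122823, 'k1': 0.018457753007193083, 'origin': array([ 0.3294375 , -0.01414934,  1.07604672]), 'attitude': array([ 0.17366801,  0.00909928, -1.59623738])}
wrist {'fx': 359.4990026069256, 'fy': 359.4990026069256, 'cx': 320.47006263276364, 'cy': 197.71454929571888, 'k1': -0.04549312735332758, 'origin': array([0.12152719, 0.66901664, 0.38389705]), 'attitude': array([-2.77808397e-01,  3.93143191e-04,  1.27241567e+00])}
0.0188
```

View pics/scene0.png

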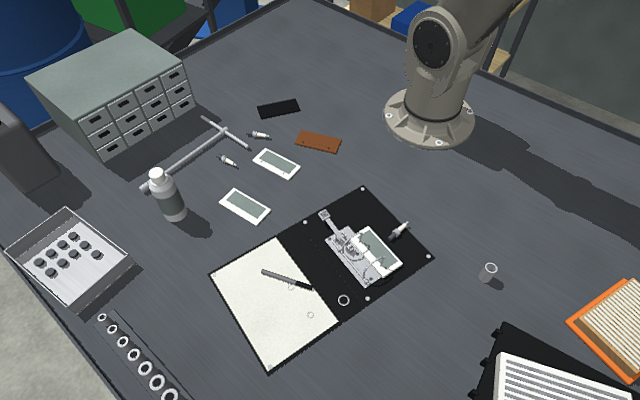

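View pics/top0.png

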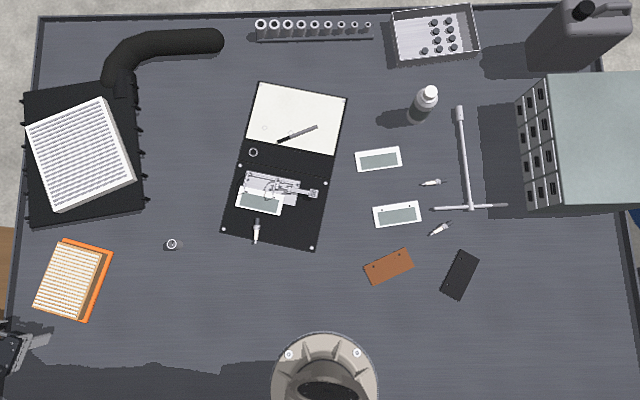

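View pics/wrist0.png

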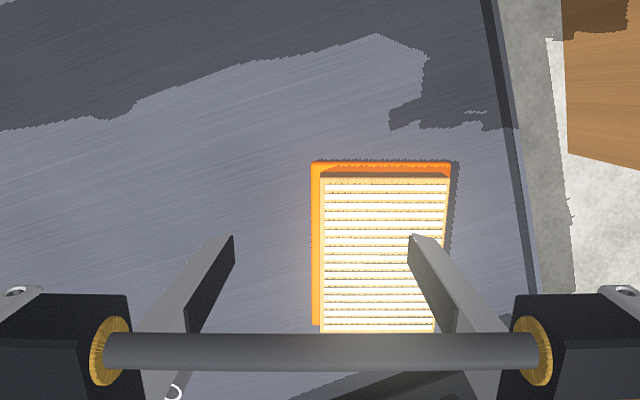

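```bash
cat > h.py <<'E'
import numpy as np, cv2
from scipy.spatial.transform import Rotation as Ro
from bench import status, read_camera, get_calibration, ctrl, finder
def R(rpy): return Ro.from_euler('xyz',rpy).as_matrix()
def proj(cal,P):
    P=np.atleast_2d(P); c=(P-cal['origin'])@R(cal['attitude'])
    x=c[:,0]/-c[:,2]; y=-c[:,1]/-c[:,2]; s=1+cal['k1']*(x*x+y*y)
    return np.c_[cal['fx']*x*s+cal['cx'],cal['fy']*y*s+cal['cy']]  # col,row
def ray(cal,uv):
    uv=np.atleast_2d(uv).astype(float); d=(uv-[cal['cx'],cal['cy']])/[cal['fx'],cal['fy']]; p=d.copy()
    for _ in range(20): p=d/(1+cal['k1']*(p**2).sum(1,keepdims=True))
    return np.c_[p[:,0],-p[:,1],-np.ones(len(p))]@R(cal['attitude']).T
def unproj(cal,uv,z):
    r=ray(cal,uv); t=(z-cal['origin'][2])/r[:,2]; return cal['origin']+t[:,None]*r
def cc(rc): return [rc[1],rc[0]]
def tool():
    o=status.get_obs(); return o,R(o['ee_rot'])
E
python3 - <<'E'
from h import *
T=read_camera("top");
cv2.imwrite("pics/topA.png",cv2.resize(T[70:260,210:350],None,fx=5,fy=5,interpolation=cv2.INTER_CUBIC)[-600:,:,::-1])
cv2.imwrite("pics/topB.png",cv2.resize(T[130:250,340:500],None,fx=5,fy=5,interpolation=cv2.INTER_CUBIC)[:,:,::-1])
S=read_camera("scene");
cv2.imwrite("pics/scA.png",cv2.resize(S[180:300,290:450],None,fx=5,fy=5,interpolation=cv2.INTER_CUBIC)[:,:,::-1])
cv2.imwrite("pics/scB.png",cv2.resize(S[120:240,200:360],None,fx=5,fy=5,interpolation=cv2.INTER_CUBIC)[:,:,::-1])
z={"posts_feet":.006,"filed_place":.0185,"arch_bar":.012,"lever_hinge":.02,"lever_tab":.0327,"plate_mid":.0025,"blank":0,"file":0,"plug_a":.004,"can":0,"t_wrench":0,"plug_b":0}
im=read_camera("top"); im=read_camera("scene")
for cam in ["top","scene"]:
    c=get_calibration(cam)
    for n,h in z.items():
        print(cam,n,[(np.round(d['confidence'],2),np.round(d['pixel'],1).tolist(),np.round(unproj(c,cc(d['pixel']),h)[0],4).tolist()) for d in finder.tip_of(cam,n)[:3]])
E
```

```text
top posts_feet [(np.float64(0.72), [216.5, 398.3], [0.4505, -0.2246, 0.006])]
top filed_place [(np.float64(0.7), [201.3, 260.0], [0.5028, 0.1669, 0.0185]), (np.float64(0.45), [155.9, 463.1], [0.6194, -0.4184, 0.0185])]
top arch_bar [(np.float64(0.67), [175.0, 266.7], [0.5803, 0.1489, 0.012])]
top lever_hinge [(np.float64(0.83), [187.8, 288.5], [0.5393, 0.0855, 0.02])]
top lever_tab [(np.float64(0.75), [191.5, 312.2], [0.5244, 0.0178, 0.0327])]
top plate_mid [(np.float64(0.88), [274.2, 461.4], [0.2861, -0.3893, 0.0025]), (np.float64(0.85), [266.3, 387.2], [0.3124, -0.1859, 0.0025]), (np.float64(0.77), [216.8, 397.1], [0.4501, -0.2218, 0.0025])]
top blank [(np.float64(0.89), [160.4, 376.4], [0.6182, -0.1716, 0.0]), (np.float64(0.72), [187.2, 289.3], [0.545, 0.085, 0.0]), (np.float64(0.32), [191.4, 309.1], [0.531, 0.0277, 0.0])]
top file [(np.float64(0.73), [193.6, 259.7], [0.5284, 0.171, 0.0])]
top plug_a [(np.float64(0.5), [228.3, 439.3], [0.4142, -0.3383, 0.004]), (np.float64(0.47), [229.4, 256.8], [0.4246, 0.1782, 0.004]), (np.float64(0.44), [182.9, 435.6], [0.5453, -0.3381, 0.004])
[... 853 characters left out ...]
-0.2071, 0.0025])]
scene blank [(np.float64(0.89), [206.6, 243.5], [0.6245, -0.1773, 0.0])]
scene file [(np.float64(0.93), [256.5, 368.4], [0.5254, 0.1647, 0.0])]
scene plug_a [(np.float64(0.69), [235.3, 396.4], [0.4327, 0.1819, 0.004]), (np.float64(0.54), [133.1, 261.2], [0.4025, -0.3405, 0.004]), (np.float64(0.5), [161.2, 226.6], [0.5484, -0.3318, 0.004])]
scene can [(np.float64(0.87), [207.8, 177.5], [0.7422, -0.3057, 0.0])]
scene t_wrench [(np.float64(0.59), [160.8, 184.4], [0.6259, -0.4277, 0.0])]
scene plug_b [(np.float64(0.69), [235.3, 396.4], [0.4302, 0.1809, -0.0]), (np.float64(0.54), [133.1, 261.2], [0.3999, -0.3439, 0.0]), (np.float64(0.5), [161.2, 226.6], [0.5465, -0.3352, 0.0])]
```

View pics/topA.png

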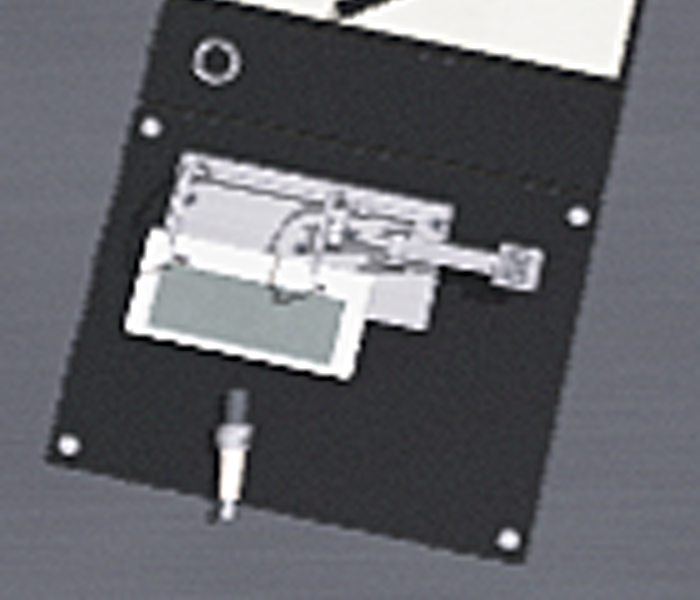

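View pics/topB.png

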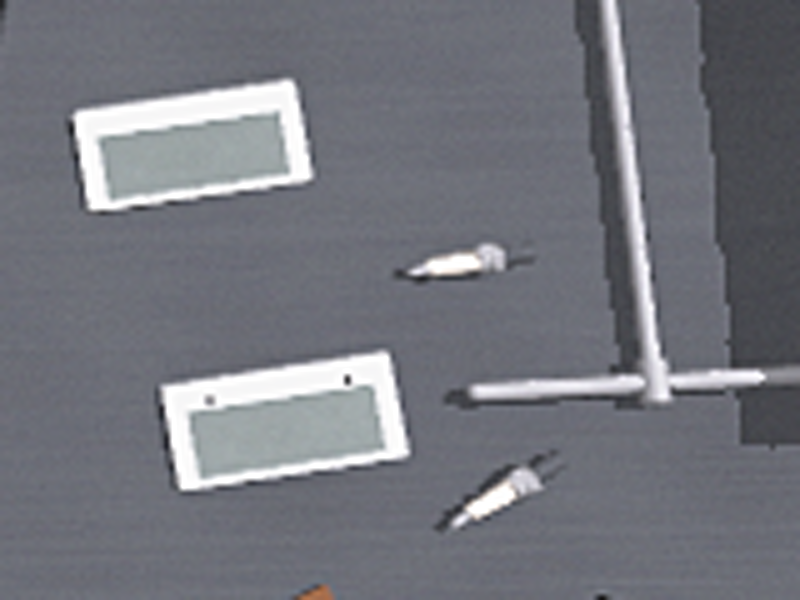

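View pics/scA.png

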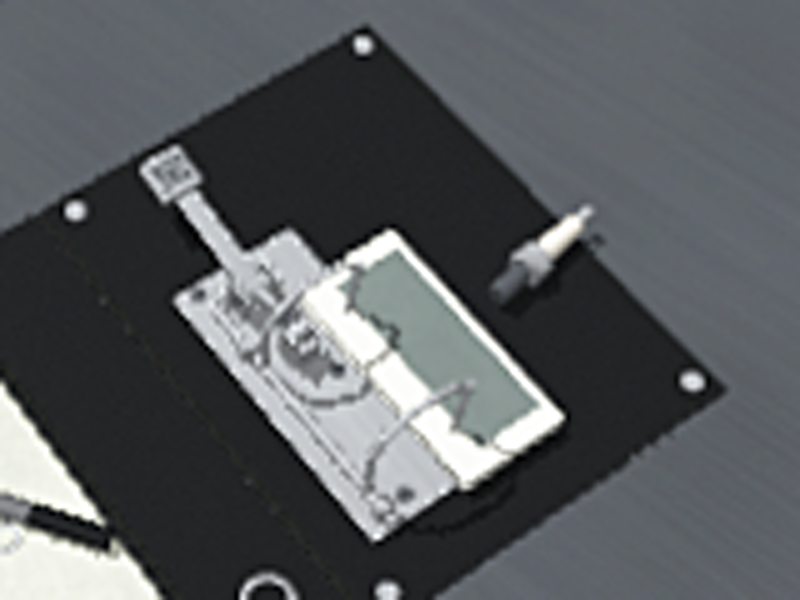

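View pics/scB.png

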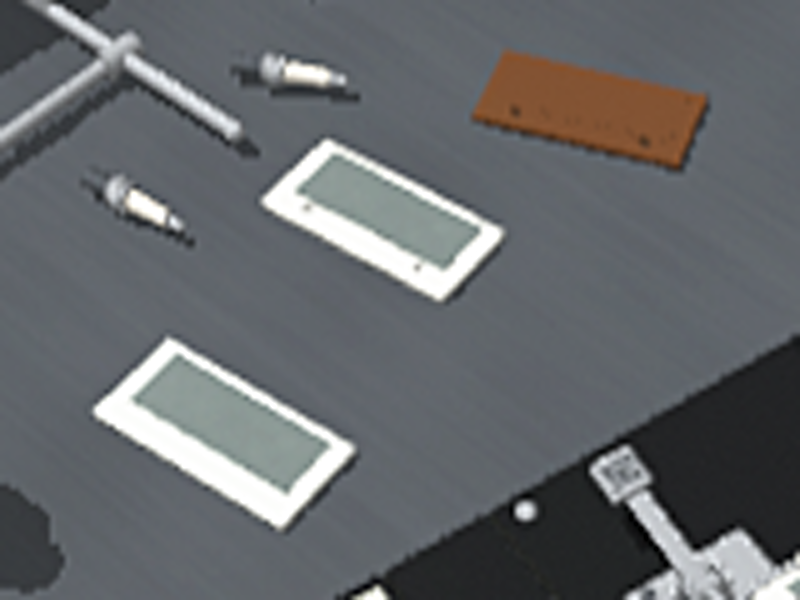

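```bash
cat > fit.py <<'E'
from h import *
from scipy.optimize import least_squares
ct,cs=get_calibration("top"),get_calibration("scene")
A=lambda x,y:((x+.5)/5-.5+210,(y+.5)/5-.5+140)
B=lambda x,y:((x+.5)/5-.5+290,(y+.5)/5-.5+180)
F=[(ct,A(47,463),(-.130,.095,.004)),(ct,A(525,562),(-.130,-.185,.004)),(ct,(258.5,81),(.343,.095,.004)),(ct,(347.5,98),(.343,-.185,.004)),
(cs,B(367,26),(-.130,-.185,.004)),(cs,B(727,388),(-.130,.095,.004)),(cs,(208.5,275),(.343,-.185,.004)),(cs,(268,374),(.343,.095,.004)),
(ct,A(520,266),(.030,-.147,.0327)),(cs,B(170,175),(.030,-.147,.0327))]
def W(p,q): 
    c,s=np.cos(p[2]),np.sin(p[2]); return np.array([p[0]+c*q[0]-s*q[1],p[1]+s*q[0]+c*q[1],q[2]])
for nm,sel in [("top",[f for f in F if f[0] is ct]),("scene",[f for f in F if f[0] is cs]),("both",F)]:
    r=least_squares(lambda p:np.concatenate([proj(c,W(p,q))[0]-uv for c,uv,q in sel]),[.52,.167,-.2])
    print(nm,r.x,np.round(r.fun,1))
# plate corners: top crop B offset (340,130), scene crop offset (200,120)
P=lambda x,y:((x+.5)/5-.5+340,(y+.5)/5-.5+130)
Q=lambda x,y:((x+.5)/5-.5+200,(y+.5)/5-.5+120)
G=[(ct,P(160,386),(.03,.065,.005)),(ct,P(388,350),(.03,-.065,.005)),(ct,P(410,456),(-.03,-.065,.005)),(ct,P(181,491),(-.03,.065,.005)),(ct,P(209,400),(.018,.04,.005)),(ct,P(347,380),(.018,-.04,.005)),
(cs,Q(263,201),(.03,-.065,.005)),(cs,Q(327,138),(-.03,-.065,.005)),(cs,Q(505,233),(-.03,.065,.005)),(cs,Q(443,298),(.03,.065,.005)),(cs,Q(307,208),(.018,-.04,.005)),(cs,Q(418,267),(.018,.04,.005))]
for nm,sel in [("top",G[:6]),("scene",G[6:]),("both",G)]:
    r=least_squares(lambda p:np.concatenate([proj(c,W(p,q))[0]-uv for c,uv,q in sel]),[.45,-.22,0])
    print("plate",nm,r.x,np.round(r.fun,1))
E
python3 fit.py
```

```text
top [ 0.52395704  0.16395012 -0.2338837 ] [-0.4  0.   0.5  0.8 -0.7 -1.1  0.6 -0.5 -0.   0.5]
scene [ 0.52431709  0.1659524  -0.23345599] [ 0.2 -1.1  0.8 -0.6 -1.4 -1.4 -0.   1.8  0.6 -0.2]
both [ 0.52410909  0.16507352 -0.23332329] [-0.8 -0.   0.1  0.7 -1.1 -1.1  0.1 -0.5 -0.  -1.3  0.5 -0.9 -1.6 -1.7
 -0.2  1.4 -0.4  0.5  0.3 -0.4]
plate top [ 0.45866398 -0.22013693  0.12927547] [ 0.5  0.1 -0.3  0.4 -0.5 -0.2  0.1 -0.1  0.1  0.1  0.1 -0.2]
plate scene [ 0.45962907 -0.21902208  0.12211089] [-0.2  0.1  0.   0.3 -0.  -0.2 -0.3  0.2  0.3 -0.2  0.2 -0.2]
plate both [ 0.45900697 -0.21974957  0.12609746] [ 0.4 -0.1 -0.4  0.3 -0.7 -0.3 -0.1 -0.3 -0.  -0.1 -0.  -0.3 -0.3 -0.1
 -0.1  0.1 -0.  -0.5 -0.2 -0.1  0.3 -0.4  0.2 -0.4]
```

```bash
cat > plan.py <<'E'
from h import *
FX=np.array([0.52411,0.16507]); FY=-0.2333
def fw(x,y,z,F=(0.52411,0.16507,-0.2333)):
    c,s=np.cos(F[2]),np.sin(F[2]); return np.array([F[0]+c*x-s*y,F[1]+s*x+c*y,z])
def down(psi,tilt=0):
    z=np.array([np.cos(psi),np.sin(psi),0]); x=np.array([0,0,-1.]); return np.c_[x,np.cross(z,x),z]
def rows(wps,clo,start=None,step=45,astep=8.3):
    """wps list of (pos,psi) ; prints rows from the measured (or given) pose"""
    o,Rc=tool(); p=o['tool_pos'].copy()
    if start is not None: p,Rc=start
    out=[]
    for pos,psi in wps:
        cand=[down(psi),down(psi+np.pi)]
        Rt=min(cand,key=lambda M:Ro.from_matrix(Rc.T@M).magnitude())
        ang=np.degrees(Ro.from_matrix(Rc.T@Rt).magnitude())
        n=max(1,int(np.ceil(max(np.linalg.norm(pos-p)*1000/step,ang/astep))))
        for i in range(n):
            k=n-i
            tp=p+(pos-p)/k
            rv=np.round(np.degrees(Ro.from_matrix(Rc.T@Rt).as_rotvec())/k,1)
            sh=np.round(Rc.T@(tp-p)*1000,0 if k>1 else 1)
            p=p+Rc@sh/1000; Rc=Rc@Ro.from_rotvec(np.radians(rv)).as_matrix()
            out.append([clo]+[float(v) for v in sh]+[float(v) for v in rv])
    for i in range(0,len(out),12):
        print("[["+",".join("["+",".join("%g"%v for v in r)+"]" for r in out[i:i+12])+"]]")
    print("end",p,Rc.tolist())
    return p,Rc
E
python3 - <<'E'
from plan import *
o,Rc=tool(); print(o['tool_pos'],Rc.round(3).tolist())
print(fw(.03,-.1469,.0327))
# wrist cam offset in tool frame
c=get_calibration("wrist"); print("cam in tool",Rc.T@(c['origin']-o['tool_pos'])); print((Rc.T@R(c['attitude'])).round(3))
rows([(fw(.03,-.147,.16),FY)],0.3)
E
```

```text
[0.19804775 0.6452458  0.20545265] [[-0.0, -0.956, 0.293], [-0.0, 0.293, 0.956], [-1.0, 0.0, -0.0]]
[0.51933554 0.01521402 0.0327    ]
cam in tool [-0.17896909  0.0801219   0.00038946]
[[-0.001  0.274 -0.962]
 [-0.001  0.962  0.274]
 [ 1.     0.001 -0.   ]]
[[[0.3,3,-31,-32,5.4,-0,0],[0.3,3,-34,-29,5.4,-0,0],[0.3,3,-36,-25,5.4,-0,0],[0.3,3,-38,-22,5.4,-0,0],[0.3,3,-40,-18,5.4,-0,0],[0.3,3,-42,-14,5.4,-0,0],[0.3,3,-43,-10,5.4,-0,0],[0.3,3,-44,-6,5.4,-0,0],[0.3,3,-44,-2,5.4,-0,0],[0.3,3,-44,2,5.4,-0,0],[0.3,3,-44,6,5.4,-0,0],[0.3,2,-43,10,5.4,-0,0]]]
[[[0.3,3,-42,14,5.4,-0,0],[0.3,2,-40,18,5.4,-0,0],[0.3,3,-39,22,5.4,-0,0],[0.3,2.5,-36.1,25.3,5.3,-0,0]]]
end [0.51928306 0.01509876 0.15997702] [[-3.082118913200204e-05, 0.23115687433332188, 0.9729164910199156], [-5.4371803376029863e-05, 0.9729164896565379, -0.23115687573184854], [-0.9999999980468803, -6.0023753937177417e-05, -1.7418027017047746e-05]]
```

```bash
python3 -m crank '[[[0.3,3,-31,-32,5.4,0,0],[0.3,3,-34,-29,5.4,0,0],[0.3,3,-36,-25,5.4,0,0],[0.3,3,-38,-22,5.4,0,0],[0.3,3,-40,-18,5.4,0,0],[0.3,3,-42,-14,5.4,0,0],[0.3,3,-43,-10,5.4,0,0],[0.3,3,-44,-6,5.4,0,0],[0.3,3,-44,-2,5.4,0,0],[0.3,3,-44,2,5.4,0,0],[0.3,3,-44,6,5.4,0,0],[0.3,2,-43,10,5.4,0,0]]]'
python3 -m crank '[[[0.3,3,-42,14,5.4,0,0],[0.3,2,-40,18,5.4,0,0],[0.3,3,-39,22,5.4,0,0],[0.3,2.5,-36,25,5.3,0,0],[0.3,0,0,0,0,0,0]]]'
python3 - <<'E'
from plan import *
o,Rc=tool(); print(o,Rc.round(3).tolist())
c=get_calibration("wrist"); im=read_camera("wrist"); cv2.imwrite("pics/w1.png",im[:,:,::-1])
for q in [(.03,-.147,.0327),(0,.04,.056),(0,-.04,.056),(.03,-.075,.02),(-.13,-.185,.004)]: print(q,proj(c,fw(*q)).round(1))
print(finder.tip_of("wrist","lever_tab"),finder.tip_of("wrist","lever_hinge"))
E
```

```text
t: 2.75
tool_pos: [0.44, 0.1715, 0.1707]
ee_rot: [0.803, 1.57, 0.941]
force: [0.5, 0.7, -0.0]
opening: 0.0663
t: 3.25
tool_pos: [0.5207, 0.0099, 0.1602]
ee_rot: [-0.717, 1.568, -0.96]
force: [0.2, 0.2, 0.0]
opening: 0.0657
{'t': 3.25, 'joint_positions': array([-0.70572035,  0.26053548,  0.66301649,  2.02655991, -0.19868822,
        0.91631998, -0.18059053]), 'joint_velocities': array([-0.0585771 , -0.02884534, -0.06930837,  0.03090586,  0.02280689,
        0.00930068, -0.02542531]), 'joint_torque': array([  2.38015808, -54.0924561 ,   9.77102727, -40.38615704,
        -0.80048215,  -0.10189829,   0.66696223]), 'tool_pos': array([0.52065784, 0.00992271, 0.16019031]), 'ee_rot': array([-0.71698544,  1.56847425, -0.96005561]), 'force': array([0.24275376, 0.18977925, 0.03379883]), 'moment': array([-0.07674136,  0.07044814,  0.03321117]), 'opening': 0.06572438455484504} [[0.001, 0.241, 0.971], [-0.002, 0.971, -0.241], [-1.0, -0.002, 0.002]]
(0.03, -0.147, 0.0327) [[317.5 184.8]]
(0, 0.04, 0.056) [[270.6 -69.1]]
(0, -0.04, 0.056) [[275.   52.4]]
(0.03, -0.075, 0.02) [[316.6  99.9]]
(-0.13, -0.185, 0.004) [[157.1 216.9]]
[{'pixel': [186.3, 318.4], 'confidence': 0.96}] [{'pixel': [101.0, 315.5], 'confidence': 0.67}]
```

View pics/w1.png

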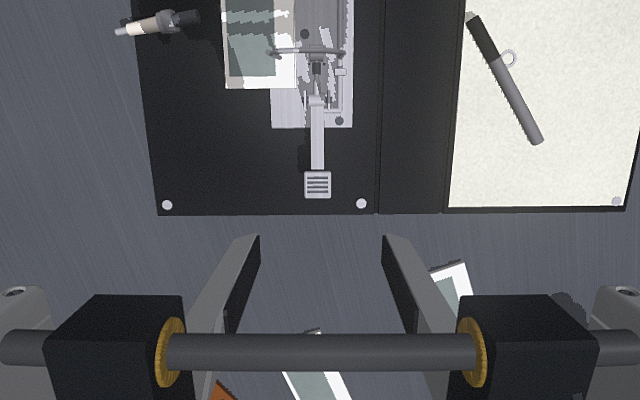

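Run:
```python
from plan import *
rows([(fw(.03,-.147,.06),FY),(fw(.03,-.147,.016),FY)],0.45)
```

```text
[[[0.45,33,-0,0,0,-0,0],[0.45,33,-0,0,0,-0,0],[0.45,33.9,-0.3,0.6,0,-0,0],[0.45,44,-0,0,0,-0,0]]]
end [0.51927613 0.01516263 0.01597124] [[-0.00038352707884364845, 0.2306765789155206, 0.973030404893296], [6.516283750054863e-05, 0.973030480155459, -0.23067657107353087], [-0.9999999243303893, -2.5065289304349037e-05, -0.0003882150781069349]]
```

```bash
python3 -m crank '[[[0.45,33,0,0,0,0,0],[0.45,33,0,0,0,0,0],[0.45,34,0,1,0,0,0],[0.45,24,0,0,0,0,0],[0.45,20,0,0,0,0,0],[0.9,0,0,0,0,0,0],[0.9,0,0,0,0,0,0],[0.9,0,0,0,0,0,0],[0.9,0,0,0,0,0,0],[0.9,0,0,0,0,0,0]]]' 30
python3 - <<'E'
from plan import *
o,Rc=tool(); print(o['tool_pos'],o['force'],o['opening'])
F=o['tool_pos']-fw(0,0,0); print(Rc.round(3).tolist())
rows([(fw(.03,-.1455,.030),FY),(fw(.03,-.142,.045),FY)],0.9,step=8)
E
```

```text
t: 4.4
tool_pos: [0.5197, 0.0157, 0.017]
ee_rot: [1.963, 1.569, 1.731]
force: [-6.6, 1.2, 11.0]
opening: 0.0234
[0.51967847 0.01573467 0.0169718 ] [-6.58524768  1.16196185 11.00330725] 0.023354567225839656
[[-0.0, 0.231, 0.973], [0.001, 0.973, -0.231], [-1.0, 0.001, -0.0]]
[[[0.9,-7,0,-0,0,-0,-0],[0.9,-6,0.8,-0.2,0,-0,-0.1],[0.9,-8,2,-0,0,-0,0],[0.9,-7,1.5,-0,0,-0,0]]]
end [0.52048763 0.01995441 0.04497094] [[-0.0006092269562395204, 0.23068300840841585, 0.9730287654916262], [-0.00041641703253631184, 0.9730288031793897, -0.2306832780678722], [-0.9999997277196482, -0.0005457242224511346, -0.0004967350422764305]]
```

```bash
python3 -m crank '[[[0.9,-7,1,0,0,0,0],[0.9,-7,2,0,0,0,0],[0.9,-7,3,0,0,0,0],[0.9,-7,4,0,0,0,0],[0.9,0,0,0,0,0,0]]]' 30
python3 - <<'E'
from plan import *
im=read_camera("wrist"); cv2.imwrite("pics/w2.png",im[:,:,::-1])
o,Rc=tool(); print(o['force'],o['tool_pos'])
E
```

```text
t: 4.9
tool_pos: [0.522, 0.0253, 0.0452]
ee_rot: [2.692, 1.57, 2.46]
force: [-7.7, 0.7, 3.9]
opening: 0.0238
[-8.86412575 -0.47285137  4.34742272] [0.52190302 0.02513012 0.04490924]
```

View pics/w2.png

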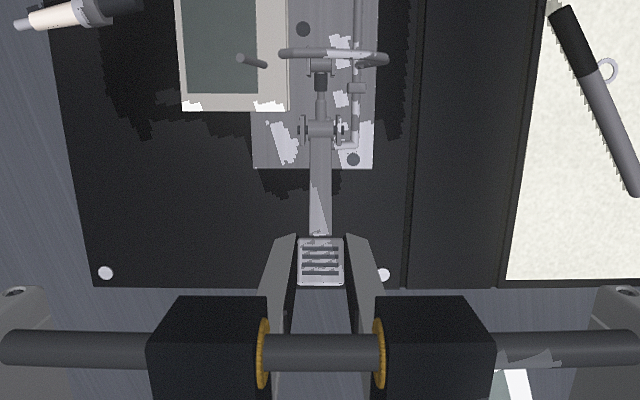

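```bash
python3 -m crank '[[[0.5,0,0,0,0,0,0],[0.5,0,0,0,0,0,0],[0.5,-45,0,0,0,0,0],[0.5,-45,0,0,0,0,0],[0.5,-45,0,0,0,0,0],[0.5,-20,20,0,0,0,0],[0.5,0,45,-20,0,0,0],[0.5,0,0,0,0,0,0]]]'
python3 - <<'E'
from plan import *
import json
c=get_calibration("wrist"); im=read_camera("wrist"); cv2.imwrite("pics/w3.png",im[:,:,::-1])
print(tool()[0]['tool_pos'])
cv2.imwrite("pics/w3a.png",cv2.resize(im[0:240,160:420],None,fx=3,fy=2.5)[:600,:,::-1])
for q in [(0,.04,.006),(0,-.04,.006),(0,.04,.016),(0,-.04,.016),(0,.04,.056),(0,-.04,.056),(-.018,0,.016),(0.012,.065,.016),(0.012,-.065,.016),(-.048,-.065,.016),(.03,-.075,.02)]: print(q,proj(c,fw(*q)).round(1))
E
```

```text
t: 5.75
tool_pos: [0.5179, 0.0984, 0.1999]
ee_rot: [1.154, 1.568, 0.927]
force: [0.2, 0.6, -0.9]
opening: 0.0473
[0.51796815 0.09559006 0.19957463]
(0, 0.04, 0.006) [[311.5  69.2]]
(0, -0.04, 0.006) [[311.6 150. ]]
(0, 0.04, 0.016) [[311.3  68.4]]
(0, -0.04, 0.016) [[311.3 151.4]]
(0, 0.04, 0.056) [[310.2  64.8]]
(0, -0.04, 0.056) [[310.3 157.9]]
(-0.018, 0, 0.016) [[293.  110.9]]
(0.012, 0.065, 0.016) [[324.   40.7]]
(0.012, -0.065, 0.016) [[323.  175.6]]
(-0.048, -0.065, 0.016) [[264.9 175.4]]
(0.03, -0.075, 0.02) [[340.5 186.1]]
```

View pics/w3.png

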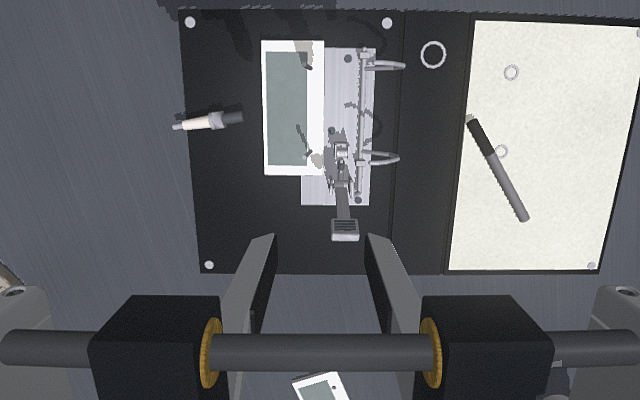

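Run:
```python
from plan import *
im=cv2.imread("pics/w3.png")
cv2.imwrite("pics/w3b.png",np.hstack([cv2.resize(im[45:95,285:335],None,fx=8,fy=8,interpolation=cv2.INTER_CUBIC),cv2.resize(im[115:165,285:335],None,fx=8,fy=8,interpolation=cv2.INTER_CUBIC)]))
```

```text
(no output)
```

View pics/w3b.png

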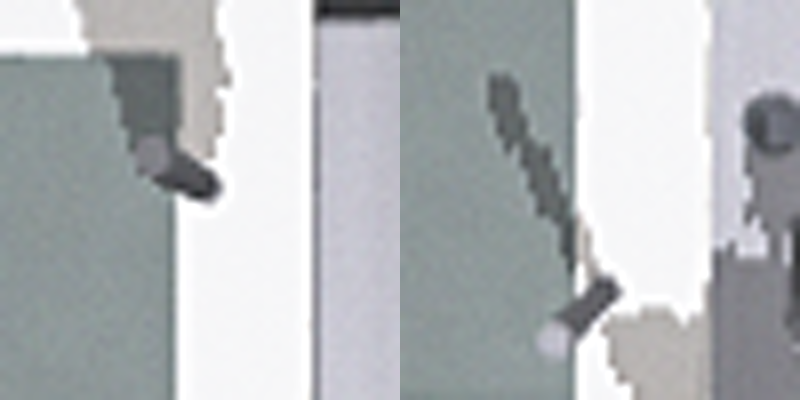

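Run:
```python
from plan import *
rows([(fw(-.023,0,.12),FY),(fw(-.023,0,.064),FY)],0.2)
```

```text
[[[0.2,27,23,-11,0.1,0,-0],[0.2,26,23,-11,0.1,0,-0],[0.2,26.6,23,-11,0.1,0.1,-0.1],[0.2,28,0,0,-0,-0,0],[0.2,28,0,0.1,-0,-0,0]]]
end [0.50175436 0.17036008 0.06403762] [[-0.0008292825631899291, 0.23182611768101521, 0.9727568881541668], [-0.00017412154961599414, 0.9727571744204812, -0.23182633434355013], [-0.9999996409859937, -0.0003616274735243752, -0.0007663246401127161]]
```

```bash
python3 -m crank '[[[0.2,27,23,-11,0,0,0],[0.2,26,23,-11,0,0,0],[0.2,27,23,-11,0,0,0],[0.2,28,0,0,0,0,0],[0.2,28,0,0,0,0,0],[0.2,0,0,0,0,0,0],[0.2,0,0,0,0,0,0]]]'
python3 - <<'E'
from plan import *
c=get_calibration("wrist"); im=read_camera("wrist"); cv2.imwrite("pics/w4.png",im[:,:,::-1])
o,Rc=tool();print(o['tool_pos'],Rc.round(4).tolist())
for q in [(0,.04,.016),(0,-.04,.016),(0,.04,.056),(0,-.04,.056),(-.048,.065,.016),(0.012,.065,.016),(0.012,-.065,.016),(-.048,-.065,.016)]: print(q,proj(c,fw(*q)).round(1))
E
```

```text
t: 6.5
tool_pos: [0.5022, 0.1664, 0.0635]
ee_rot: [-1.517, 1.57, -1.751]
force: [-0.3, -0.5, 0.2]
opening: 0.0755
[0.50261655 0.16678567 0.06411661] [[0.0011, 0.2323, 0.9726], [0.0001, 0.9726, -0.2323], [-1.0, 0.0003, 0.001]]
(0, 0.04, 0.016) [[354.8 155.3]]
(0, -0.04, 0.016) [[352.  269.6]]
(0, 0.04, 0.056) [[361.8 167.5]]
(0, -0.04, 0.056) [[357.6 301.1]]
(-0.048, 0.065, 0.016) [[277.8 115.2]]
(0.012, 0.065, 0.016) [[375.2 115.1]]
(0.012, -0.065, 0.016) [[367.8 301. ]]
(-0.048, -0.065, 0.016) [[284.1 301.2]]
```

View pics/w4.png

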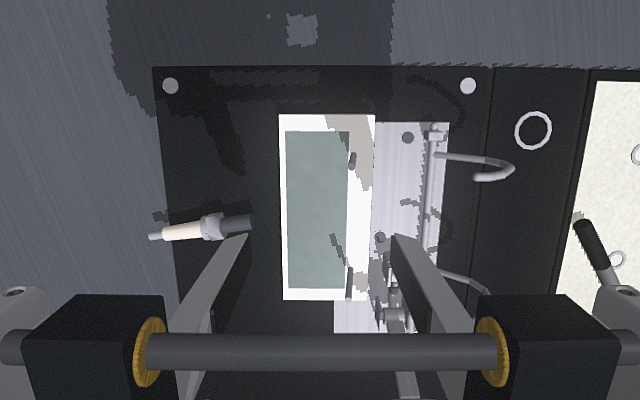

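Run:
```python
from plan import *
im=cv2.imread("pics/w4.png")
cv2.imwrite("pics/w4b.png",np.hstack([cv2.resize(im[140:190,330:380],None,fx=8,fy=8,interpolation=cv2.INTER_CUBIC),cv2.resize(im[260:310,330:380],None,fx=8,fy=8,interpolation=cv2.INTER_CUBIC)]))
```

```text
(no output)
```

View pics/w4b.png

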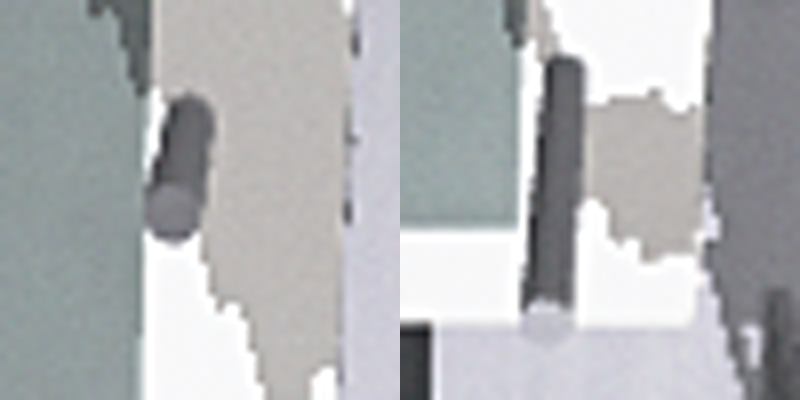

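```bash
cat >> plan.py <<'E'
def tofile(P,F=(0.52411,0.16507,-0.2333)):
    d=P[:2]-np.array(F[:2]); c,s=np.cos(F[2]),np.sin(F[2]); return np.array([c*d[0]+s*d[1],-s*d[0]+c*d[1],P[2]])
E
python3 - <<'E'
from plan import *
c=get_calibration("wrist"); o,Rc=tool()
for uv,z in [((351.3,166.0),.056),((348.1,299.8),.056),((330+24.1-.3,140+13.5-.5),.016),((330+20.8-.3,260+8-.5),.016)]:
    P=unproj(c,uv,z)[0]; print("file",tofile(P).round(4),"tool",(Rc.T@(P-o['tool_pos'])).round(4))
# stack corners refine
for uv in [(278,114),(375,114),(370,300),(283,300)]: print(tofile(unproj(c,uv,.016)[0]).round(4))
rows([(fw(-.023,0,.14),FY),(np.array([.4590,-.2197,.12]),.126)],0.15)
E
```

```text
file [-0.0051  0.0412  0.056 ] tool [0.0081 0.0445 0.0161]
file [-0.0052 -0.0389  0.056 ] tool [ 0.0081 -0.0356  0.0161]
file [-0.0002  0.0419  0.016 ] tool [0.0482 0.0452 0.021 ]
file [-0.0006 -0.0381  0.016 ] tool [ 0.0481 -0.0348  0.0207]
[-0.0476  0.0663  0.016 ]
[0.0124 0.0662 0.016 ]
[ 0.014 -0.064  0.016]
[-0.0485 -0.0638  0.016 ]
[[[0.15,-38,2,-1,-0,0,-0],[0.15,-37.9,1.3,-0.6,-0.1,0.1,-0],[0.15,2,-43,5,-2.3,-0,-0],[0.15,2,-43,4,-2.3,-0,-0],[0.15,2,-44,2,-2.3,-0,-0],[0.15,2,-44,0,-2.3,-0,-0],[0.15,2,-44,-2,-2.3,-0,-0],[0.15,2,-43,-3,-2.3,-0,-0],[0.15,3,-43,-5,-2.3,-0,-0],[0.15,2,-43,-7,-2.2,-0,-0],[0.15,2.9,-43.1,-8.4,-2.3,-0,-0]]]
end [ 0.4590049  -0.21972583  0.11996048] [[-0.0006446071183945249, -0.12649404453808044, 0.9919671573081745], [0.0004692276615365373, 0.9919672159350991, 0.12649435693093056], [-0.9999996821534817, 0.0005469975924591955, -0.0005800746238889605]]
```

```bash
python3 -m crank '[[[0.1,-38,2,-1,0,0,0],[0.1,-38,1,-1,0,0,0],[0.1,2,-43,5,-2.3,0,0],[0.1,2,-43,4,-2.3,0,0],[0.1,2,-44,2,-2.3,0,0],[0.1,2,-44,0,-2.3,0,0],[0.1,2,-44,-2,-2.3,0,0],[0.1,2,-43,-3,-2.3,0,0],[0.1,3,-43,-5,-2.3,0,0],[0.1,2,-43,-7,-2.2,0,0],[0.1,3,-43,-8,-2.3,0,0],[0.1,0,0,0,0,0,0]]]'; python3 -m crank '[[[0.1,0,0,0,0,0,0]]]';  python3 - <<'E'
from plan import *
c=get_calibration("wrist"); im=read_camera("wrist"); cv2.imwrite("pics/w5.png",im[:,:,::-1])
o,Rc=tool();print(o['tool_pos'],Rc.round(4).tolist())
print(proj(c,[.459,-.2197,.005]))
E
```

```text
t: 7.75
tool_pos: [0.4569, -0.2257, 0.1208]
ee_rot: [-0.778, 1.567, -0.658]
force: [0.7, 0.2, -0.6]
opening: 0.0846
t: 7.85
tool_pos: [0.458, -0.2207, 0.1203]
ee_rot: [-0.237, 1.569, -0.114]
force: [-0.3, -0.3, 0.4]
opening: 0.0845
[ 0.45829397 -0.21929548  0.12002505] [[0.0016, -0.1247, 0.9922], [0.0002, 0.9922, 0.1247], [-1.0, 0.0, 0.0016]]
[[321.5592173  192.89100922]]
```

View pics/w5.png

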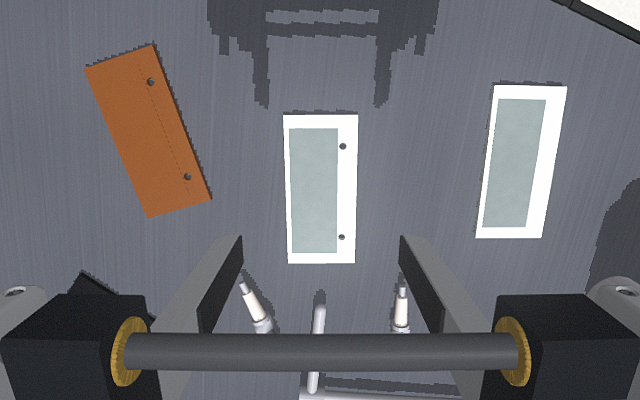

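Run:
```python
from plan import *
from scipy.optimize import least_squares
c=get_calibration("wrist"); im=cv2.imread("pics/w5.png")
m=(im.min(2)>170).astype(np.uint8); m[:, :270]=0; m[:,370:]=0; m[280:]=0
q=cv2.findContours(m,cv2.RETR_EXTERNAL,cv2.CHAIN_APPROX_NONE)[0]; q=max(q,key=cv2.contourArea)
a=cv2.approxPolyDP(q,6,True)[:,0]; print(a.tolist())
G=[((282.5,113.5),(-.03,.065)),((358.5,113.5),(.03,.065)),((355.5,263.5),(.03,-.065)),((288.5,263.5),(-.03,-.065)),((342.5,146),(.018,.04)),((341.5,237),(.018,-.04))]
def W(p,q): cc,s=np.cos(p[2]),np.sin(p[2]); return [p[0]+cc*q[0]-s*q[1],p[1]+s*q[0]+cc*q[1],.005]
r=least_squares(lambda p:np.concatenate([proj(c,W(p,q))[0]-uv for uv,q in G]),[.459,-.22,.126]); print(r.x,r.fun.round(1))
x=r.x
rows([(np.array([x[0],x[1],.04]),x[2]),(np.array([x[0],x[1],.003]),x[2])],0.1)
```

```text
[[283, 115], [288, 263], [354, 262], [357, 115]]
[ 0.4588936  -0.21827303  0.131907  ] [ 0.5  1.2 -0.5  0.7 -0.5 -1.  -0.3 -0.5  0.3 -0.5  0.4 -0.3]
[[[0.1,40,0,0,-0.2,0,0],[0.1,40,0.9,0.6,-0.2,0.1,0],[0.1,37,0,0,0,-0,0]]]
end [ 0.45889269 -0.21831136  0.00302609] [[-0.00016580634532174714, -0.13164668283235767, 0.9912966878828419], [-2.9946069697085594e-05, 0.9912967017182568, 0.1316466796608936], [-0.9999999858057442, -7.857584877517157e-06, -0.00016830558398085718]]
```

```bash
python3 -m crank '[[[0.1,40,0,0,-0.2,0,0],[0.1,40,1,0.6,-0.2,0.1,0],[0.1,25,0,0,0,0,0],[0.1,10,0,0,0,0,0],[0.1,3,0,0,0,0,0],[0.1,0,0,0,0,0,0]]]'
python3 - <<'E'
from plan import *
o,Rc=tool();print(o['tool_pos'],Rc.round(4).tolist(),o['force'])
E
```

```text
t: 8.5
tool_pos: [0.459, -0.2178, 0.0018]
ee_rot: [-2.907, 1.57, -2.773]
force: [0.4, -0.1, -0.3]
opening: 0.085
[ 0.45900214 -0.21781889  0.00184224] [[-0.0008, -0.1335, 0.991], [-0.0003, 0.991, 0.1335], [-1.0, -0.0002, -0.0008]] [ 0.44078158 -0.05459817 -0.2771254 ]
```

```bash
python3 -m crank '[[[0.6,0,0,0,0,0,0],[0.6,0,0,0,0,0,0],[0.6,0,0,0,0,0,0],[0.6,0,0,0,0,0,0],[0.6,-10,0,0,0,0,0],[0.6,-40,0,0,0,0,0],[0.6,-40,0,0,0,0,0],[0.6,0,0,0,0,0,0],[0.6,0,0,0,0,0,0]]]' 30
python3 - <<'E'
from plan import *
c=get_calibration("wrist"); im=read_camera("wrist"); cv2.imwrite("pics/w6.png",im[:,:,::-1])
o,Rc=tool();print(o['tool_pos'],Rc.round(4).tolist(),o['force'])
E
```

```text
t: 9.4
tool_pos: [0.459, -0.2179, 0.092]
ee_rot: [-0.358, 1.57, -0.225]
force: [-0.3, 0.6, -1.0]
opening: 0.0591
[ 0.45835668 -0.21772681  0.09105673] [[-0.0015, -0.1333, 0.9911], [0.0001, 0.9911, 0.1333], [-1.0, 0.0003, -0.0014]] [-0.244572    0.11877743 -0.5832021 ]
```

View pics/w6.png

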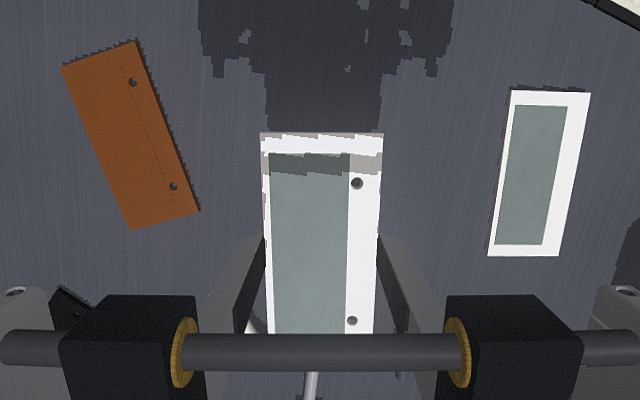

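Run:
```python
from plan import *
im=cv2.imread("pics/w6.png")
cv2.imwrite("pics/w6b.png",np.hstack([cv2.resize(im[160:210,330:380],None,fx=8,fy=8,interpolation=cv2.INTER_CUBIC),cv2.resize(im[295:345,330:380],None,fx=8,fy=8,interpolation=cv2.INTER_CUBIC)]))
c=get_calibration("wrist"); o,Rc=tool()
for (r0,c0) in [(170,344),(308,340)]:
    g=im[r0:r0+26,c0:c0+26].min(2); 
    n,l,s,ce=cv2.connectedComponentsWithStats((g<150).astype(np.uint8))
    print(s.tolist(),ce.round(1).tolist())
def tp(uv,tx=-.0032):
    r=Rc.T@ray(c,uv)[0]; o0=Rc.T@(c['origin']-o['tool_pos']); return o0+r*(tx-o0[0])/r[0]
for uv in [(357,183),(352.5,320.5),(262,133),(383,133)]: print(uv,tp(uv).round(4))
```

```text
[[4, 0, 22, 26, 431], [0, 0, 6, 26, 129], [11, 2, 1, 1, 1], [13, 2, 1, 1, 1], [15, 2, 1, 1, 1], [18, 3, 3, 1, 3], [23, 3, 1, 1, 1], [7, 7, 12, 12, 109]] [[15.5, 12.8], [2.0, 12.0], [11.0, 2.0], [13.0, 2.0], [15.0, 2.0], [19.0, 3.0], [23.0, 3.0], [12.6, 12.7]]
[[4, 0, 22, 26, 478], [0, 0, 5, 26, 126], [7, 8, 10, 9, 72]] [[15.4, 12.7], [1.9, 12.2], [11.7, 12.0]]
(357, 183) [-0.0032  0.038   0.0184]
(352.5, 320.5) [-0.0032 -0.042   0.0181]
(262, 133) [-0.0032  0.063  -0.0283]
(383, 133) [-0.0032  0.063   0.0304]
```

View pics/w6b.png

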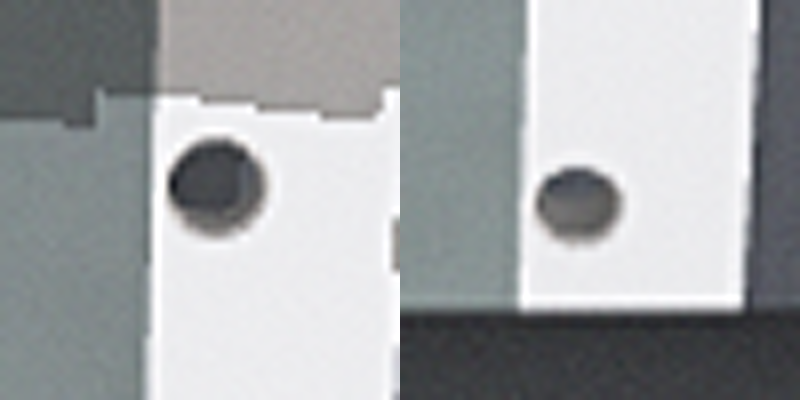

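Run:
```python
from plan import *
R4=down(-.2344); P4=np.array([.50262,.16679,.0641])
T=P4+R4@np.array([0,.0063,-.0019]); print(T, tofile(T))
T1=T.copy();T1[2]=.15;T2=T.copy();T2[2]=.066
o,Rc=tool(); up=o['tool_pos'].copy(); up[2]=.15
rows([(up,.1325),(T1,-.2344),(T2,-.2344)],.6)
```

```text
[0.50223519 0.17335901 0.0641    ] [-0.02319852  0.00300723  0.0641    ]
[[[0.6,-29,0,-0,0,-0,-0],[0.6,-29.9,0,-0.1,0.1,-0.1,-0],[0.6,0,42,11,2.3,0,-0],[0.6,0,43,9,2.3,0,-0],[0.6,0,43,7,2.3,0,-0],[0.6,0,43,5,2.3,0,-0],[0.6,0,44,4,2.4,0,-0],[0.6,0,44,2,2.3,0,-0],[0.6,0,44,-0,2.4,0,-0],[0.6,0,44,-2,2.3,0,-0],[0.6,0.1,42.9,-4,2.4,0,-0],[0.6,42,-0,-0,-0,0,-0]]]
[[[0.6,42,-0,-0,-0,0,-0]]]
end [0.50225853 0.17337904 0.06600024] [[0.0002630239976330862, 0.2324507066973112, 0.9726081429714114], [0.00033721171568495923, 0.972608100699064, -0.23245078778704603], [-0.9999999085533136, 0.00038911499603724685, 0.00017743416915857484]]
```

```bash
python3 -m crank '[[[0.6,-29,0,0,0,0,0],[0.6,-30,0,0,0,0,0],[0.6,0,42,11,2.3,0,0],[0.6,0,43,9,2.3,0,0],[0.6,0,43,7,2.3,0,0],[0.6,0,43,5,2.3,0,0],[0.6,0,44,4,2.4,0,0],[0.6,0,44,2,2.3,0,0],[0.6,0,44,0,2.4,0,0],[0.6,0,44,-2,2.3,0,0],[0.6,0,43,-4,2.4,0,0],[0.6,0,0,0,0,0,0]]]'; python3 -m crank '[[[0.6,42,0,0,0,0,0],[0.6,30,0,0,0,0,0],[0.6,8,0,0,0,0,0],[0.6,0,0,0,0,0,0],[0.6,0,0,0,0,0,0]]]'
python3 - <<'E'
from plan import *
c=get_calibration("wrist"); im=read_camera("wrist"); cv2.imwrite("pics/w7.png",im[:,:,::-1])
o,Rc=tool();print(o['tool_pos'],Rc.round(4).tolist(),o['force'],o['moment'],o['opening'])
print('target .50224 .17336', Rc.T@(np.array([.50224,.17336,.066])-o['tool_pos']))
cv2.imwrite("pics/w7b.png",np.hstack([cv2.resize(im[160:210,330:380],None,fx=8,fy=8,interpolation=cv2.INTER_CUBIC),cv2.resize(im[295:345,330:380],None,fx=8,fy=8,interpolation=cv2.INTER_CUBIC)])[:,:,::-1])
E
```

```text
t: 10.65
tool_pos: [0.5011, 0.1787, 0.1483]
ee_rot: [-2.625, 1.567, -2.853]
force: [0.3, -0.8, -1.3]
opening: 0.0591
t: 11.15
tool_pos: [0.5023, 0.1728, 0.0706]
ee_rot: [-2.726, 1.569, -2.96]
force: [0.7, 0.2, -1.2]
opening: 0.0591
[0.50254814 0.17306796 0.07093844] [[-0.0006, 0.2317, 0.9728], [0.0004, 0.9728, -0.2317], [-1.0, 0.0003, -0.0007]] [-0.12477103  0.13355532 -1.08790471] [-0.09353718  0.05195617 -0.00012637] 0.05927375649202861
target .50224 .17336 [ 0.00493875  0.00021141 -0.00036401]
```

View pics/w7.png

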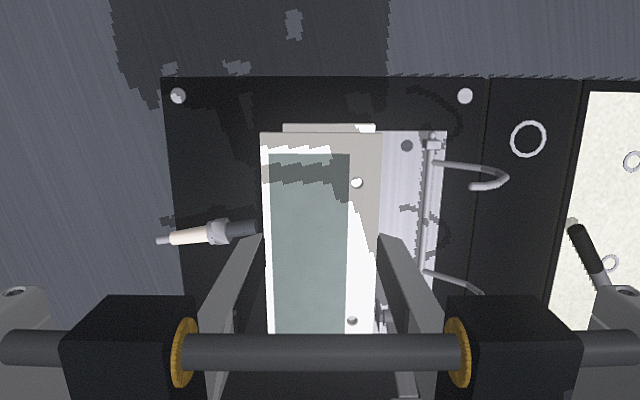

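View pics/w7b.png

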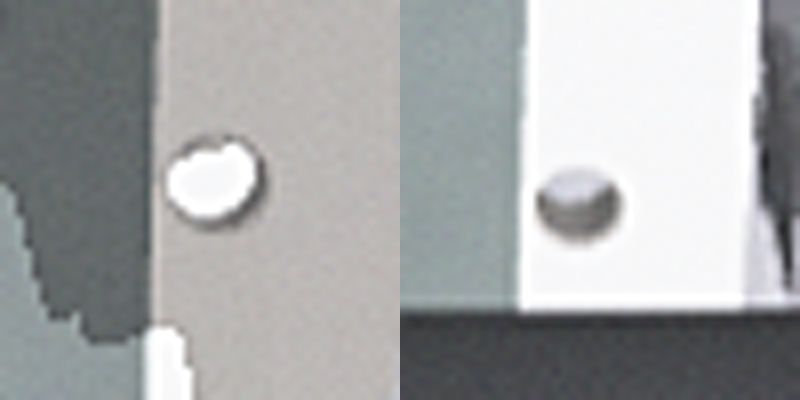

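```bash
python3 -m crank '[[[0.6,5,0.2,-0.4,0,0,0],[0.6,5,0,0,0,0,0],[0.6,0,0,0,0,0,0],[0.6,0,0,0,0,0,0]]]'
python3 - <<'E'
from plan import *
o,Rc=tool();print(o['tool_pos'],o['force'],o['moment'])
print('err', Rc.T@(np.array([.50224,.17336,.06])-o['tool_pos']))
im=read_camera("wrist"); 
cv2.imwrite("pics/w8b.png",np.hstack([cv2.resize(im[160:210,330:380],None,fx=8,fy=8,interpolation=cv2.INTER_CUBIC),cv2.resize(im[295:345,330:380],None,fx=8,fy=8,interpolation=cv2.INTER_CUBIC)])[:,:,::-1])
E
```

```text
t: 11.6
tool_pos: [0.5014, 0.1734, 0.0598]
ee_rot: [-2.752, 1.569, -2.985]
force: [0.3, -0.6, -0.5]
opening: 0.0591
[0.50140138 0.17339273 0.05984388] [ 0.31668021 -0.58080463 -0.54956175] [-0.10581185  0.1034713  -0.04487229]
err [-0.00015767  0.00016191  0.0008232 ]
```

View pics/w8b.png

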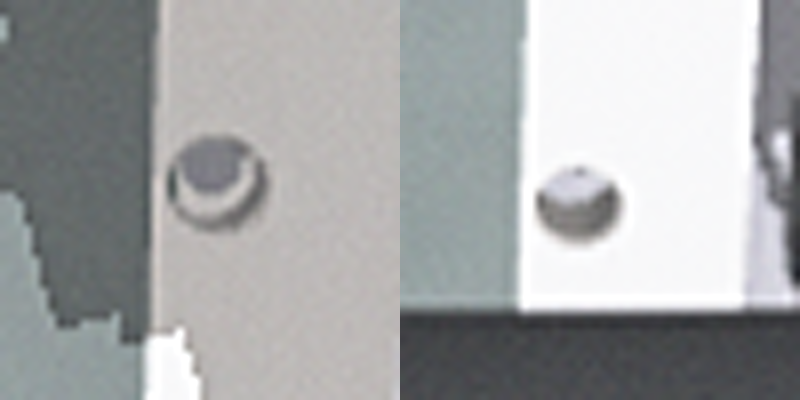

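```bash
python3 -m crank '[[[0.6,0,0,0.5,0,0,0],[0.6,1,0,0,0,0,0],[0.6,1,0,0,0,0,0],[0.6,1,0,0.1,0,0,0],[0.6,0,0,0,0,0,0]]]'
python3 - <<'E'
from plan import *
o,Rc=tool();print(o['tool_pos'],o['force'],Rc.T@o['force'],o['moment'])
print('err', Rc.T@(np.array([.50224,.17336,.057])-o['tool_pos']))
im=read_camera("wrist"); 
cv2.imwrite("pics/w9b.png",np.hstack([cv2.resize(im[160:210,330:380],None,fx=8,fy=8,interpolation=cv2.INTER_CUBIC),cv2.resize(im[295:345,330:380],None,fx=8,fy=8,interpolation=cv2.INTER_CUBIC)])[:,:,::-1])
E
```

```text
t: 12.15
tool_pos: [0.502, 0.1732, 0.0567]
ee_rot: [-2.712, 1.569, -2.946]
force: [0.8, -0.6, -0.9]
opening: 0.0594
[0.5019697  0.17322756 0.05666437] [ 0.76102365 -0.55980013 -0.870255  ] [ 0.86900604 -0.36795504  0.87138656] [-0.03611693  0.05403679  0.03902169]
err [-0.0003362   0.00019108  0.00023175]
```

View pics/w9b.png

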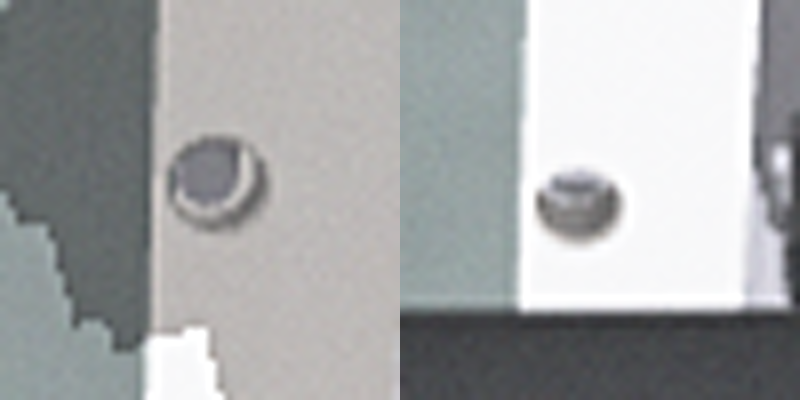

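```bash
python3 -m crank '[[[0.6,1,0,0,0,0,0],[0.6,1,0,0.1,0,0,0],[0.6,1,0,0.1,0,0,0],[0.6,1,0,0.1,0,0,0],[0.6,0,0,0,0,0,0]]]'
python3 - <<'E'
from plan import *
o,Rc=tool();print(o['tool_pos'],Rc.T@o['force'],o['moment'])
im=read_camera("wrist"); 
cv2.imwrite("pics/w10b.png",np.hstack([cv2.resize(im[160:210,330:380],None,fx=8,fy=8,interpolation=cv2.INTER_CUBIC),cv2.resize(im[295:345,330:380],None,fx=8,fy=8,interpolation=cv2.INTER_CUBIC)])[:,:,::-1])
E
```

```text
t: 12.7
tool_pos: [0.5022, 0.1731, 0.0526]
ee_rot: [-2.693, 1.569, -2.926]
force: [-0.4, -0.2, -1.0]
opening: 0.0594
[0.50223636 0.17313883 0.05264728] [ 1.02591034 -0.28573026 -0.31373495] [-0.12461058  0.0685681   0.01067692]
```

View pics/w10b.png

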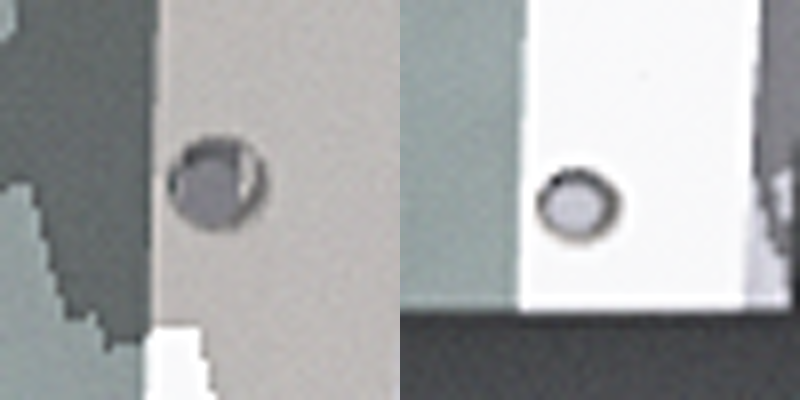

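```bash
python3 -m crank '[[[0.6,2,0,0.2,0,0,0],[0.6,2,0,0.2,0,0,0],[0.6,2,0,0.2,0,0,0],[0.6,2,0,0.3,0,0,0],[0.6,0,0,0,0,0,0]]]'
python3 - <<'E'
from plan import *
o,Rc=tool();print(o['tool_pos'],Rc.T@o['force'],o['moment'])
im=read_camera("wrist"); 
cv2.imwrite("pics/w11b.png",np.hstack([cv2.resize(im[160:210,330:380],None,fx=8,fy=8,interpolation=cv2.INTER_CUBIC),cv2.resize(im[295:345,330:380],None,fx=8,fy=8,interpolation=cv2.INTER_CUBIC)])[:,:,::-1])
E
```

```text
t: 13.25
tool_pos: [0.5031, 0.1729, 0.0445]
ee_rot: [-2.652, 1.569, -2.885]
force: [-0.4, -0.0, -0.0]
opening: 0.0593
[0.50305853 0.17288092 0.04448367] [ 0.00205896 -0.10927371 -0.35947796] [-0.09376421  0.06531637 -0.03853445]
```

View pics/w11b.png

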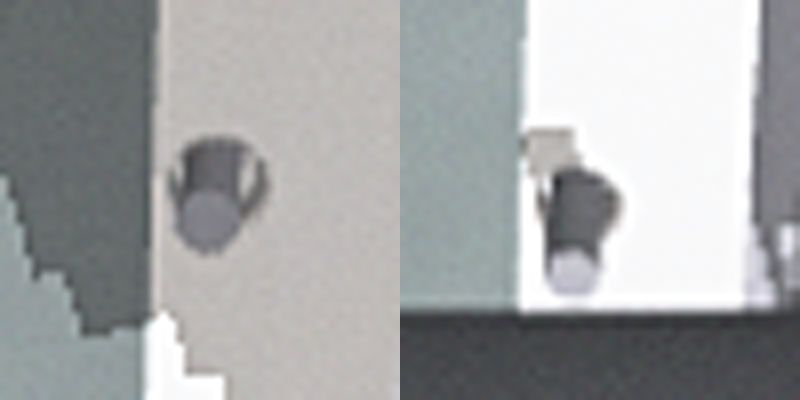

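```bash
python3 -m crank '[[[0.6,2,0,0.2,0,0,0],[0.6,2,0,0.2,0,0,0],[0.6,2,0,0.3,0,0,0],[0.6,2,0,0.2,0,0,0],[0.6,2,0,0.2,0,0,0],[0.6,0,0,0,0,0,0]]]'
python3 - <<'E'
from plan import *
o,Rc=tool();print(o['tool_pos'],Rc.T@o['force'],o['moment'],tofile(o['tool_pos']))
im=read_camera("wrist"); 
cv2.imwrite("pics/w12b.png",np.hstack([cv2.resize(im[160:210,330:380],None,fx=8,fy=8,interpolation=cv2.INTER_CUBIC),cv2.resize(im[295:345,330:380],None,fx=8,fy=8,interpolation=cv2.INTER_CUBIC)])[:,:,::-1])
E
```

```text
t: 13.9
tool_pos: [0.5041, 0.1726, 0.0345]
ee_rot: [-2.668, 1.569, -2.901]
force: [0.3, -0.1, -0.6]
opening: 0.0592
[0.50412624 0.17264403 0.03451478] [ 0.61564594 -0.00166435  0.2988525 ] [-0.04775118  0.0884852   0.00231402] [-0.02119341  0.00274881  0.03451478]
```

View pics/w12b.png

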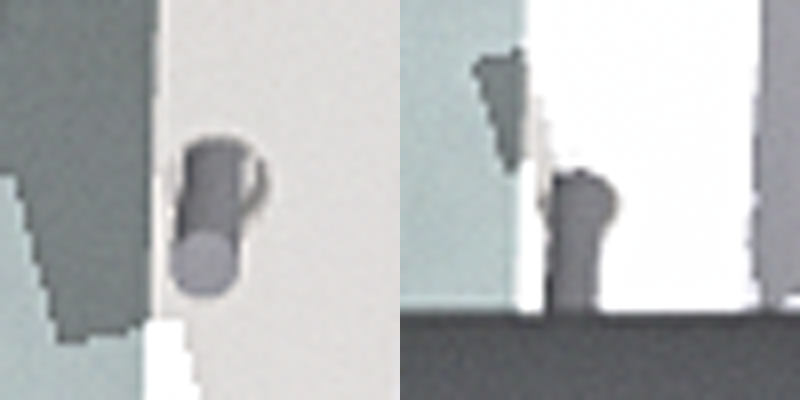

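```bash
python3 -m crank '[[[0.6,2,0,0,0,0,0],[0.6,2,0,0.1,0,0,0],[0.6,2,0,0.2,0,0,0],[0.6,2,0,0.3,0,0,0],[0.6,2,0,0.2,0,0,0],[0.6,2,0,0.2,0,0,0],[0.6,0,0,0,0,0,0]]]'
python3 - <<'E'
from plan import *
o,Rc=tool();print(o['tool_pos'],Rc.T@o['force'],o['moment'],tofile(o['tool_pos']))
im=read_camera("wrist"); cv2.imwrite("pics/w13.png",im[:,:,::-1])
cv2.imwrite("pics/w13b.png",np.hstack([cv2.resize(im[160:210,330:380],None,fx=8,fy=8,interpolation=cv2.INTER_CUBIC),cv2.resize(im[295:345,330:380],None,fx=8,fy=8,interpolation=cv2.INTER_CUBIC)])[:,:,::-1])
E
```

```text
t: 14.65
tool_pos: [0.5051, 0.1724, 0.0225]
ee_rot: [-2.68, 1.569, -2.913]
force: [0.1, 0.5, -0.6]
opening: 0.0592
[0.50505809 0.17241456 0.02251911] [ 0.59245629  0.53634146 -0.01888479] [-0.11016159  0.09174385 -0.02850777] [-0.02023375  0.00274099  0.02251911]
```

View pics/w13b.png

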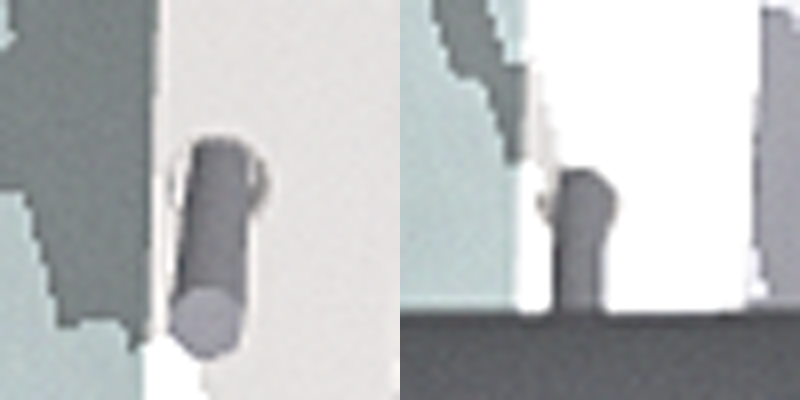

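View pics/w13.png

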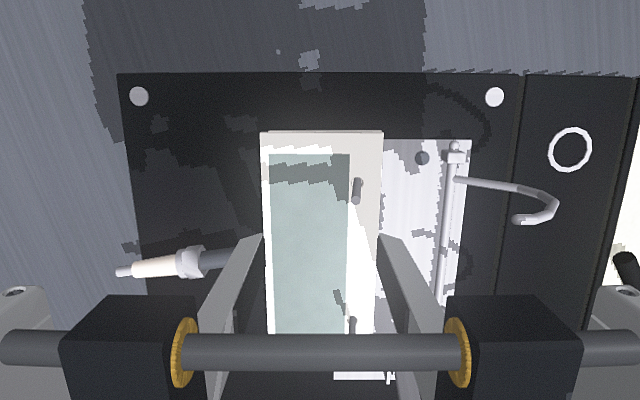

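Run:
```python
from plan import *
im=cv2.imread("pics/w13.png")
cv2.imwrite("pics/w13c.png",cv2.resize(im[220:320,110:280],None,fx=4.7,fy=4.7,interpolation=cv2.INTER_CUBIC))
im=cv2.imread("pics/w4.png")
cv2.imwrite("pics/w4c.png",cv2.resize(im[190:290,140:310],None,fx=4.7,fy=4.7,interpolation=cv2.INTER_CUBIC))
c=get_calibration("wrist")
for z in (.0135,.02): print(tofile(unproj(c,[(232,262)],z)[0]))
for z in (.0135,.02): print(tofile(unproj(c,[(238,250)],z)[0]))
```

```text
[-0.07137649 -0.00891931  0.0135    ]
[-0.06960206 -0.00573374  0.02      ]
[-0.06739726 -0.00138947  0.0135    ]
[-0.06576038  0.00153582  0.02      ]
```

View pics/w13c.png

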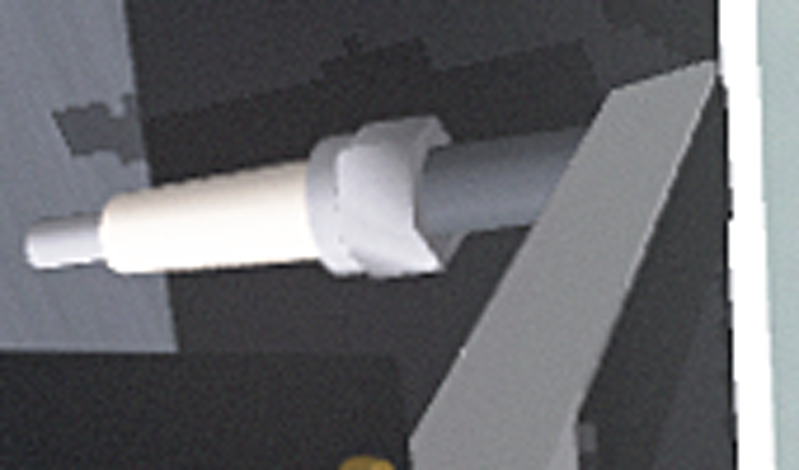

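View pics/w4c.png

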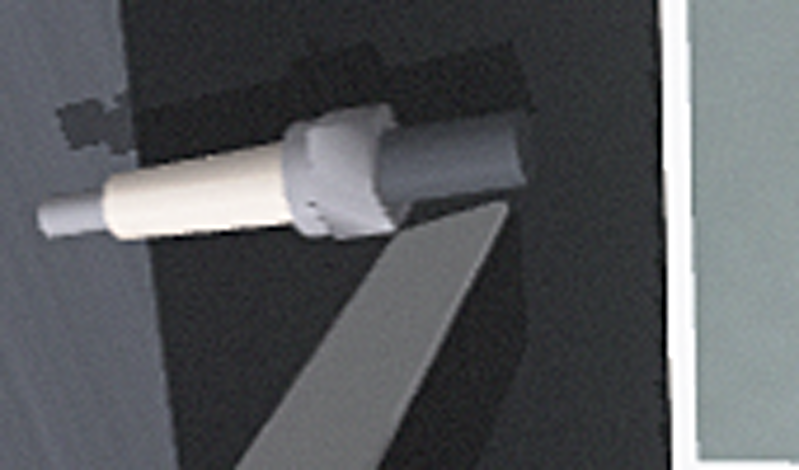

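Run:
```python
from plan import *
c=get_calibration("wrist"); o,Rc=tool()
oc=Rc.T@(c['origin']-o['tool_pos']); Rct=Rc.T@R(c['attitude'])
P4=np.array([.50262,.16679,.0641]); R4=down(-.2344)
c4=dict(c); c4['origin']=P4+R4@oc; c4['attitude']=Ro.from_matrix(R4@Rct).as_euler('xyz')
for uv in [(251.7,222),(251,214.5),(251.5,230)]:
  print([tofile(unproj(c4,[uv],z)[0]).round(4) for z in (.010,.0135,.02)])
# finger corners now, at tool x=0 plane z=.0225
for px in [(610,90),(715,62)]:
  uv=(px[0]/4.7+110,px[1]/4.7+220); print([tofile(unproj(c,[uv],z)[0]).round(4) for z in (.0225,.03)])
```

```text
[array([-0.0689, -0.0065,  0.01  ]), array([-0.0681, -0.0053,  0.0135]), array([-0.0668, -0.0029,  0.02  ])]
[array([-0.069 , -0.0011,  0.01  ]), array([-0.0683,  0.0001,  0.0135]), array([-0.067 ,  0.0023,  0.02  ])]
[array([-0.0693, -0.0124,  0.01  ]), array([-0.0686, -0.0111,  0.0135]), array([-0.0673, -0.0086,  0.02  ])]
[array([-0.0637,  0.009 ,  0.0225]), array([-0.0619,  0.0121,  0.03  ])]
[array([-0.0515,  0.0125,  0.0225]), array([-0.0502,  0.0154,  0.03  ])]
```

```bash
python3 -m crank '[[[0.6,2,0,0.2,0,0,0],[0.6,1,0,0.1,0,0,0],[0.6,1,0,0.1,0,0,0],[0.6,0.5,0,0,0,0,0],[0.6,0,0,0,0,0,0]]]'
python3 - <<'E'
from plan import *
o,Rc=tool();print(o['tool_pos'],Rc.T@o['force'],o['moment'],tofile(o['tool_pos']))
E
```

```text
t: 15.2
tool_pos: [0.5055, 0.1724, 0.0182]
ee_rot: [-2.725, 1.569, -2.958]
force: [0.6, 0.4, -0.4]
opening: 0.0594
[0.50552545 0.17236104 0.01823616] [0.35071401 0.50578321 0.51022575] [-0.05943349  0.04514348 -0.06378786] [-0.01976668  0.00279697  0.01823616]
```

```bash
python3 -m crank '[[[0.6,0.5,0,0,0,0,0],[0.6,0.5,0,0,0,0,0],[0.6,0.4,0,0,0,0,0],[0.6,0,0,0,0,0,0]]]'
python3 - <<'E'
from plan import *
o,Rc=tool();print(o['tool_pos'],Rc.T@o['force'],o['moment'],tofile(o['tool_pos']))
E
```

```text
t: 15.6
tool_pos: [0.5056, 0.1724, 0.0174]
ee_rot: [-3.047, 1.569, 3.003]
force: [-4.7, -1.4, 15.0]
opening: 0.0592
[0.50561751 0.17241925 0.01743962] [-15.01576326  -2.49509083  -4.25719373] [-0.37258687  1.03799715 -0.02588297] [-0.01969058  0.00287488  0.01743962]
```

```bash
python3 -m crank '[[[0.6,-0.8,0,0,0,0,0],[0.34,0,0,0,0,0,0],[0.34,0,0,0,0,0,0],[0.34,0,0,0,0,0,0]]]'
python3 - <<'E'
from plan import *
o,Rc=tool();print(o['tool_pos'],Rc.T@o['force'],o['moment'],tofile(o['tool_pos']))
im=read_camera("wrist"); cv2.imwrite("pics/w14.png",im[:,:,::-1])
E
```

```text
t: 16.0
tool_pos: [0.5055, 0.1724, 0.0176]
ee_rot: [-2.727, 1.569, -2.96]
force: [-0.2, 0.6, 0.2]
opening: 0.062
[0.50552388 0.17241376 0.01761971] [-0.17797344  0.55572728 -0.29200277] [-0.06394875  0.07025062  0.03831165] [-0.0197804   0.00284789  0.01761971]
```

View pics/w14.png

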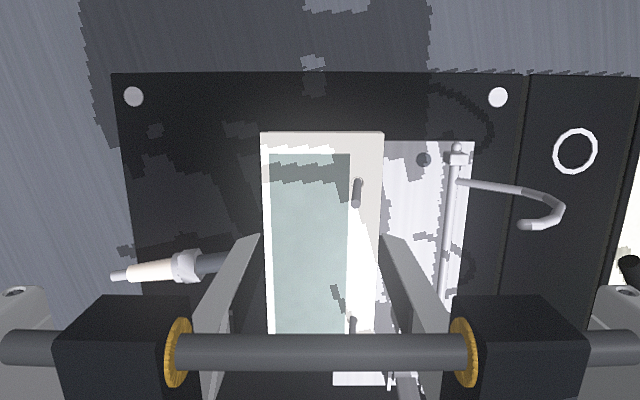

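```bash
python3 -m crank '[[[0.32,0,0,0,0,0,0],[0.32,-4,0,0,0,0,0],[0.32,-10,0,0,0,0,0],[0.32,-30,0,0,0,0,0],[0.32,-45,0,0,0,0,0],[0.32,-45,0,0,0,0,0],[0.32,-10,0,0,0,0,0],[0.32,0,0,0,0,0,0]]]'
python3 - <<'E'
from plan import *
o,Rc=tool();print(o['tool_pos'],Rc.T@o['force'])
c=get_calibration("wrist");im=read_camera("wrist"); cv2.imwrite("pics/w15.png",im[:,:,::-1])
for q in [(-.048,.065,.021),(0.012,.065,.021),(0.012,-.065,.021),(-.048,-.065,.021)]: print(q,proj(c,fw(*q)).round(1))
cv2.imwrite("pics/w15c.png",cv2.resize(im[60:260,230:450],None,fx=3.5,fy=3,interpolation=cv2.INTER_CUBIC)[:,:,::-1])
E
```

```text
t: 16.85
tool_pos: [0.5067, 0.1731, 0.1638]
ee_rot: [1.365, 1.568, 1.132]
force: [0.3, 1.0, -0.1]
opening: 0.0639
[0.50665617 0.17305867 0.16384586] [0.09013213 1.0468842  0.1047032 ]
(-0.048, 0.065, 0.021) [[287.4 118.7]]
(0.012, 0.065, 0.021) [[355.7 118.7]]
(0.012, -0.065, 0.021) [[352.2 254.8]]
(-0.048, -0.065, 0.021) [[290.7 254.9]]
```

View pics/w15.png

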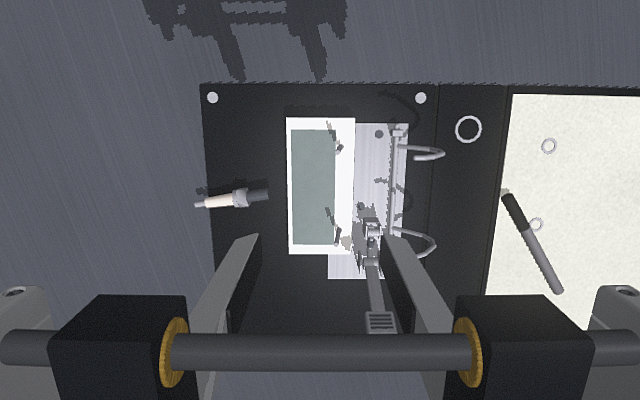

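View pics/w15c.png

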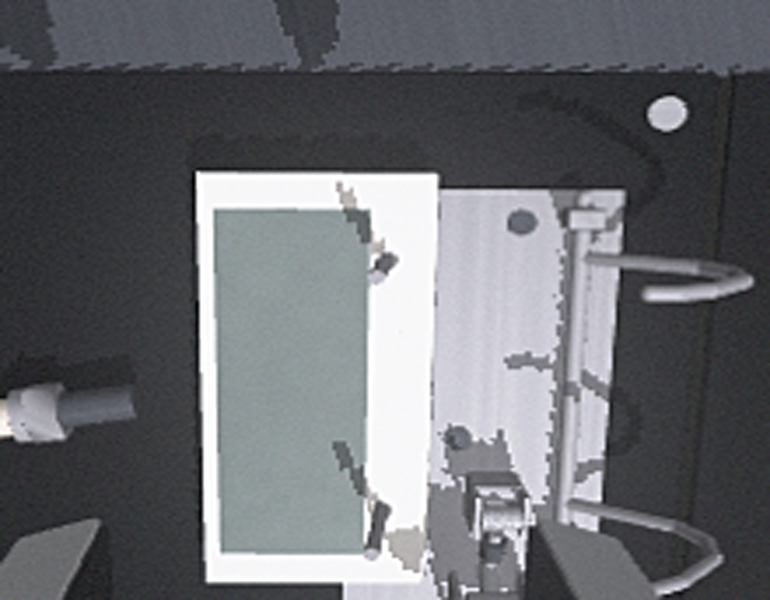

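Run:
```python
from plan import *
rows([(fw(.03,-.095,.15),FY),(fw(.03,-.095,.073),FY)],.4)
```

```text
[[[0.4,4,-33,17,0,-0,-0],[0.4,4,-33,16,0,-0,-0],[0.4,4.1,-32.3,16.6,0,-0.1,-0],[0.4,38,-0,-0,0,0,-0],[0.4,39,-0.1,-0.1,0,0,-0]]]
end [0.53129684 0.06568529 0.07296524] [[0.0008184333015309024, 0.2308092380072912, 0.972998677192022], [0.0006184886926917565, 0.9729987001317704, -0.23080976368780912], [-0.9999994738191955, 0.0007906910767678937, 0.0006535816346577985]]
```

```bash
python3 -m crank '[[[0.4,0,-33,17,0,0,0],[0.4,4,-33,16,0,0,0],[0.4,4,-32,16,0,0,0],[0.4,0,0,0,0,0,0],[0.4,0,0,0,0,0,0]]]';python3 - <<'E'
from plan import *
o,Rc=tool();print(o['tool_pos'],Rc.T@o['force'],tofile(o['tool_pos']))
c=get_calibration("wrist");im=read_camera("wrist"); cv2.imwrite("pics/w16.png",im[:,:,::-1])
print(proj(c,fw(.03,-.095,.09)))
print(finder.tip_of("wrist","lever_tab"))
E
```

```text
t: 17.4
tool_pos: [0.53, 0.0649, 0.1523]
ee_rot: [-2.568, 1.567, -2.803]
force: [-0.1, 0.6, -0.7]
opening: 0.0564
[0.5300054  0.06491313 0.15230467] [ 0.66269096  0.60729915 -0.20138266] [ 0.02889089 -0.09608055  0.15230467]
[[322.62117504 211.98045512]]
[{'pixel': [213.0, 320.1], 'confidence': 0.93}]
```

View pics/w16.png

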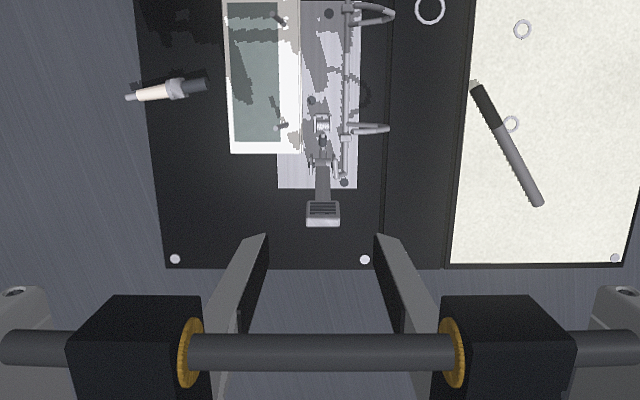

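```bash
python3 -m crank '[[[0.4,40,0,0.5,0,0,0],[0.4,30,1,0,0,0,0],[0.4,9,0,0,0,0,0],[0.9,0,0,0,0,0,0],[0.9,0,0,0,0,0,0],[0.9,0,0,0,0,0,0],[0.9,0,0,0,0,0,0],[0.9,0,0,0,0,0,0]]]' 45;python3 - <<'E'
from plan import *
o,Rc=tool();print(o['tool_pos'],Rc.T@o['force'],tofile(o['tool_pos']),o['opening'])
im=read_camera("wrist"); cv2.imwrite("pics/w17.png",im[:,:,::-1])
import math
p=None
for a in np.radians(np.arange(73,-1,-7)):
    q=np.array([73*np.cos(a),73*np.sin(a)])
    if p is not None: print(np.degrees(a).round(),"down",(p[1]-q[1]).round(1),"-y",(q[0]-p[0]).round(1))
    p=q
E
```

```text
t: 18.3
tool_pos: [0.5318, 0.0669, 0.0755]
ee_rot: [2.69, 1.57, 2.457]
force: [-1.9, -0.5, 8.7]
opening: 0.0234
[0.53180109 0.06692089 0.07554831] [-8.69256285 -0.9414678  -1.77857855] [ 0.03017376 -0.09371203  0.07554831] 0.023438766584950883
66.0 down 3.1 -y 8.3
59.0 down 4.1 -y 7.9
52.0 down 5.0 -y 7.3
45.0 down 5.9 -y 6.7
38.0 down 6.7 -y 5.9
31.0 down 7.3 -y 5.0
24.0 down 7.9 -y 4.1
17.0 down 8.3 -y 3.1
10.0 down 8.7 -y 2.1
3.0 down 8.9 -y 1.0
```

View pics/w17.png

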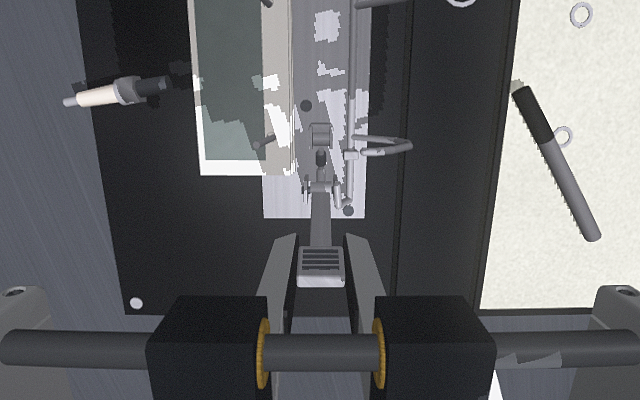

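```bash
python3 -m crank '[[[0.9,3,-8.3,0,0,0,0],[0.9,4,-8,0,0,0,0],[0.9,5,-7.3,0,0,0,0],[0.9,6,-6.7,0,0,0,0],[0.9,0,0,0,0,0,0]]]' 50;python3 - <<'E'
from plan import *
o,Rc=tool();print(o['tool_pos'],Rc.T@o['force'],tofile(o['tool_pos']),o['opening'])
im=read_camera("wrist"); cv2.imwrite("pics/w18.png",im[:,:,::-1])
E
```

```text
t: 18.85
tool_pos: [0.5248, 0.0372, 0.0576]
ee_rot: [2.283, 1.569, 2.049]
force: [-5.0, 2.9, 20.4]
opening: 0.0232
[0.52476848 0.0371501  0.05755903] [-20.44207554   1.68053562  -5.51146223] [ 0.03021436 -0.12430215  0.05755903] 0.023223679859106314
```

View pics/w18.png

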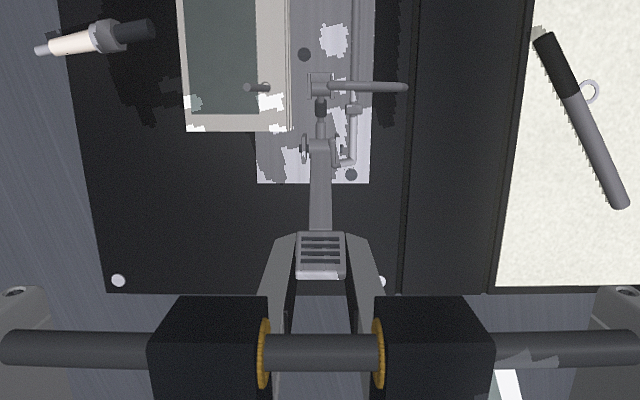

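Lever is following the grip (about 45°). Continue down the arc.

```bash
python3 -m crank '[[[0.9,6,-6,0,0,0,0],[0.9,7,-5,0,0,0,0],[0.9,8,-4,0,0,0,0],[0.9,8,-3,0,0,0,0],[0.9,8,-2,0,0,0,0],[0.9,0,0,0,0,0,0]]]' 50;python3 - <<'E'
from plan import *
o,Rc=tool();print(o['tool_pos'],Rc.T@o['force'],tofile(o['tool_pos']),o['opening'])
im=read_camera("wrist"); cv2.imwrite("pics/w19.png",im[:,:,::-1])
E
```

```text
t: 19.5
tool_pos: [0.5194, 0.0152, 0.0199]
ee_rot: [-2.119, 1.568, -2.355]
force: [-4.8, -11.9, 12.9]
opening: 0.0233
[0.51938418 0.01516854 0.01986697] [-12.91376526 -12.76375931  -1.88651258] [ 0.03005783 -0.14693301  0.01986697] 0.023320655796005847
```

View pics/w19.png

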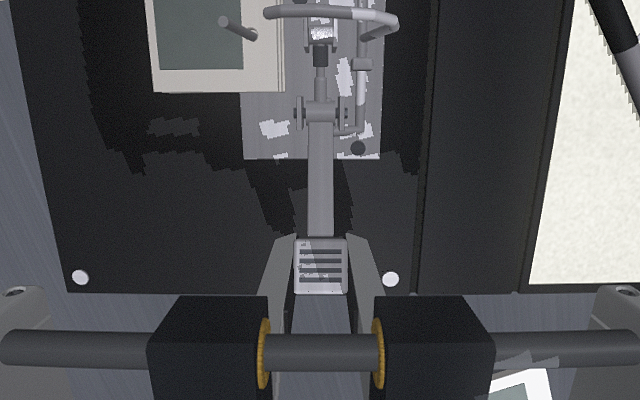

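```bash
python3 -m crank '[[[0.9,4,0,0,0,0,0],[0.9,3,0,0,0,0,0],[0.9,0,0,0,0,0,0]]]' 50;python3 - <<'E'
from plan import *
o,Rc=tool();print(o['tool_pos'],Rc.T@o['force'],tofile(o['tool_pos']),o['opening'])
im=read_camera("wrist"); cv2.imwrite("pics/w20.png",im[:,:,::-1])
E
```

```text
t: 19.85
tool_pos: [0.5193, 0.0146, 0.0131]
ee_rot: [-1.993, 1.568, -2.229]
force: [-6.2, -16.0, 13.0]
opening: 0.0233
[0.51925627 0.01462156 0.01313554] [-12.98395924 -17.06379549  -2.25059689] [ 0.03005985 -0.14749474  0.01313554] 0.023266664256236594
```

View pics/w20.png

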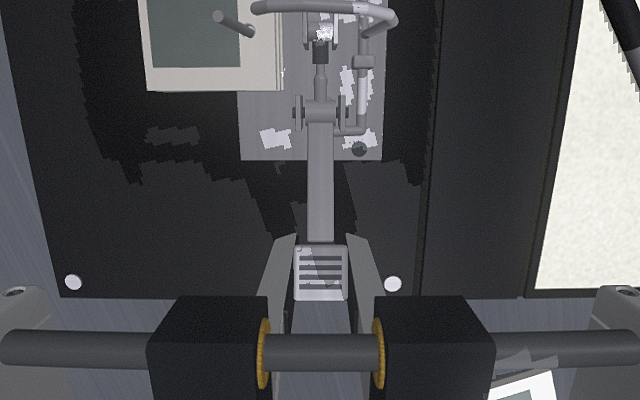

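Run:
```python
from plan import *
c=get_calibration("wrist")
print(finder.tip_of("wrist","lever_tab"))
for a in range(5,50,5):
    r=np.radians(a); print(a,proj(c,fw(.03,-.0738-.073*np.cos(r),.02+.073*np.sin(r))).round(1), [proj(c,fw(.03,-.0738-l*np.cos(r)+.004*np.sin(r),.02+l*np.sin(r)+.004*np.cos(r)))[0][1].round(1) for l in (.061,.085)])
```

```text
[{'pixel': [271.3, 320.0], 'confidence': 0.78}]
5 [[320.8 259.2]] [np.float64(238.8), np.float64(284.7)]
10 [[320.8 263.4]] [np.float64(241.1), np.float64(290.0)]
15 [[320.7 266.7]] [np.float64(242.4), np.float64(294.4)]
20 [[320.7 269. ]] [np.float64(242.8), np.float64(297.7)]
25 [[320.7 270.2]] [np.float64(242.2), np.float64(299.7)]
30 [[320.7 270.2]] [np.float64(240.3), np.float64(300.3)]
35 [[320.6 268.8]] [np.float64(237.2), np.float64(299.2)]
40 [[320.6 265.8]] [np.float64(232.7), np.float64(296.1)]
45 [[320.5 261. ]] [np.float64(226.7), np.float64(290.7)]
```

```bash
python3 -m crank '[[[0.9,3,0.5,0,0,0,0],[0.9,2.5,0,0,0,0,0],[0.9,0,0,0,0,0,0]]]' 60;python3 - <<'E'
from plan import *
o,Rc=tool();print(o['tool_pos'],Rc.T@o['force'],tofile(o['tool_pos']),o['opening'])
im=read_camera("wrist"); cv2.imwrite("pics/w21.png",im[:,:,::-1])
E
```

```text
t: 20.25
tool_pos: [0.5192, 0.0146, 0.0076]
ee_rot: [-1.94, 1.567, -2.177]
force: [-6.7, -19.6, 11.6]
opening: 0.0233
[0.51923245 0.01464645 0.00763305] [-11.55146642 -20.63286265  -1.98475238] [ 0.03003091 -0.14747603  0.00763305] 0.023255003560035816
```

View pics/w21.png

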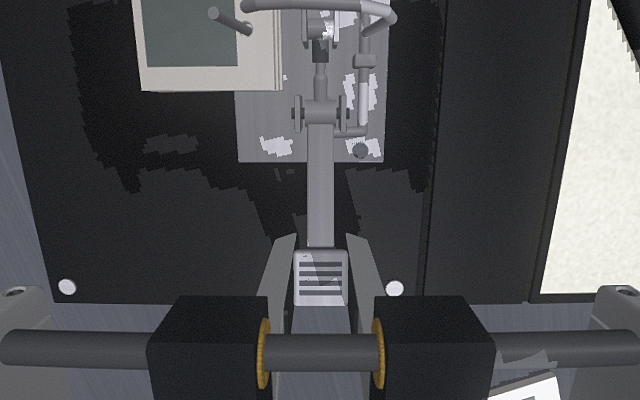

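```bash
python3 - <<'E'
from plan import *
c=get_calibration("wrist")
for a in range(5,40,3):
    r=np.radians(a); print(a, [proj(c,fw(.03,-.0738-l*np.cos(r)+.004*np.sin(r),.02+l*np.sin(r)+.004*np.cos(r)))[0][1].round(1) for l in (.061,.085)])
E
python3 - <<'E'
import cv2
im=cv2.imread("pics/w21.png"); cv2.imwrite("pics/w21c.png",cv2.resize(im[0:320,200:420],None,fx=2.7,fy=1.85))
E
```

```text
5 [np.float64(243.4), np.float64(290.5)]
8 [np.float64(245.0), np.float64(294.1)]
11 [np.float64(246.2), np.float64(297.3)]
14 [np.float64(247.2), np.float64(300.2)]
17 [np.float64(247.8), np.float64(302.7)]
20 [np.float64(248.0), np.float64(304.8)]
23 [np.float64(247.9), np.float64(306.4)]
26 [np.float64(247.3), np.float64(307.6)]
29 [np.float64(246.3), np.float64(308.2)]
32 [np.float64(244.8), np.float64(308.2)]
35 [np.float64(242.8), np.float64(307.5)]
38 [np.float64(240.3), np.float64(306.2)]
```

View pics/w21c.png

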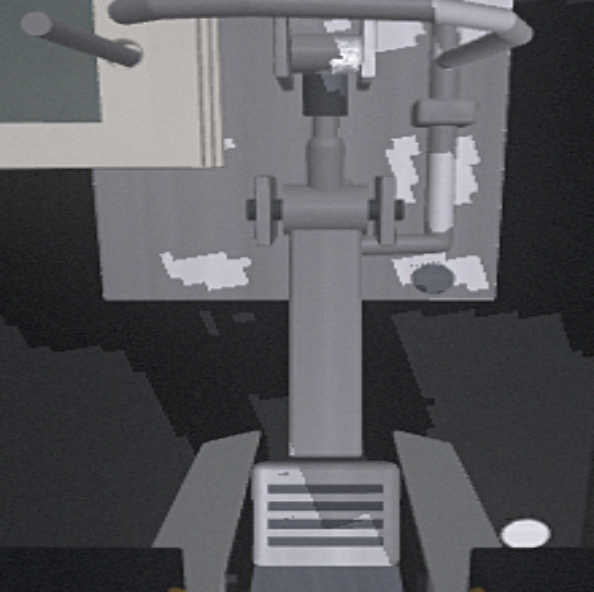

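```bash
python3 -m crank '[[[0.9,2,1,0,0,0,0],[0.9,0,1,0,0,0,0],[0.9,0,0,0,0,0,0],[0.75,0,0,0,0,0,0],[0.75,0,0,0,0,0,0],[0.75,0,0,0,0,0,0]]]' 60;python3 - <<'E'
from plan import *
o,Rc=tool();print(o['tool_pos'],Rc.T@o['force'],tofile(o['tool_pos']),o['opening'])
im=read_camera("wrist"); cv2.imwrite("pics/w22.png",im[:,:,::-1])
E
```

```text
t: 20.9
tool_pos: [0.5196, 0.0164, 0.0056]
ee_rot: [-1.944, 1.567, -2.181]
force: [-6.0, -19.2, 6.0]
opening: 0.024
[0.51956302 0.01643553 0.00560926] [ -5.96380405 -20.06004438  -1.3005823 ] [ 0.02993891 -0.145659    0.00560926] 0.023968007970200458
```

View pics/w22.png

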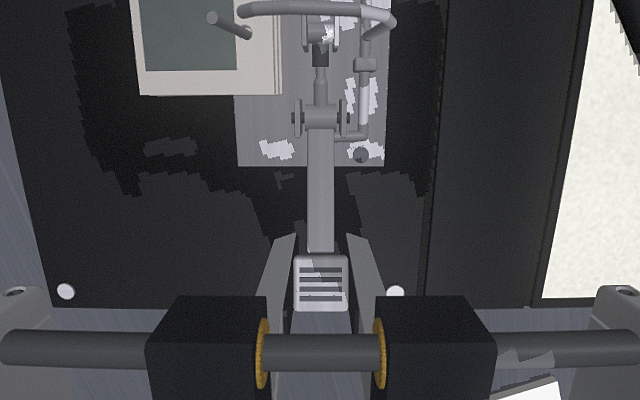

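```bash
python3 -m crank '[[[0.65,0,0,0,0,0,0],[0.65,0,0,0,0,0,0],[0.65,0,0,0,0,0,0]]]' 60;python3 - <<'E'
from plan import *
o,Rc=tool();print(o['tool_pos'],Rc.T@o['force'],tofile(o['tool_pos']),o['opening'])
im=read_camera("wrist"); cv2.imwrite("pics/w23.png",im[:,:,::-1])
E
```

```text
t: 21.25
tool_pos: [0.5205, 0.0205, 0.0054]
ee_rot: [-2.99, 1.569, 3.06]
force: [-0.0, -0.4, -0.5]
opening: 0.0329
[0.52045398 0.02047932 0.00542488] [ 0.46965343 -0.36265506  0.04086493] [ 0.02987086 -0.14151878  0.00542488] 0.0328995177691357
```

View pics/w23.png

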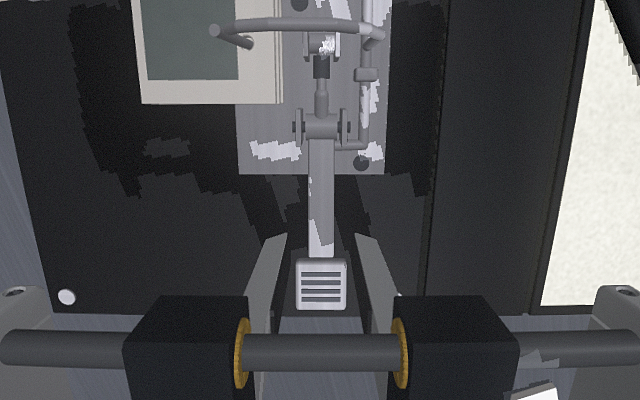

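```bash
python3 -m crank '[[[0.5,0,0,0,0,0,0],[0.5,0,0,0,0,0,0],[0.5,-45,0,0,0,0,0],[0.5,-45,0,0,0,0,0],[0.5,-45,0,0,0,0,0],[0.5,-20,10,-20,0,0,0],[0.5,0,45,-30,0,0,0],[0.5,0,0,0,0,0,0],[0.5,0,0,0,0,0,0]]]' 30;python3 - <<'E'
from plan import *
o,Rc=tool();print(o['tool_pos'],Rc.T@o['force'],tofile(o['tool_pos']),o['opening'])
c=get_calibration("wrist"); im=read_camera("wrist"); cv2.imwrite("pics/w24.png",im[:,:,::-1])
print(finder.tip_of("wrist","lever_tab"))
for a in (10,14,18,22): 
    r=np.radians(a); print(a,proj(c,fw(.03,-.0738-.073*np.cos(r),.02+.073*np.sin(r))).round(1))
cv2.imwrite("pics/w24c.png",cv2.resize(im[20:260,230:450],None,fx=3.5,fy=2.5,interpolation=cv2.INTER_CUBIC)[:,:,::-1])
im=read_camera("scene");cv2.imwrite("pics/sc2.png",cv2.resize(im[100:320,190:450],None,fx=3,fy=2.7,interpolation=cv2.INTER_CUBIC)[:,:,::-1])
im=read_camera("top");cv2.imwrite("pics/top2.png",im[:,:,::-1])
E
```

```text
t: 22.2
tool_pos: [0.4856, 0.0827, 0.1604]
ee_rot: [3.117, 1.569, 2.887]
force: [0.7, 0.3, 1.2]
opening: 0.0469
[0.48563248 0.08270651 0.16037842] [-1.2261477   0.437422    0.61390907] [-0.01839356 -0.08902776  0.16037842] 0.046924499546429556
[{'pixel': [252.2, 373.4], 'confidence': 0.69}]
10 [[373.  249.5]]
14 [[373.8 250.7]]
18 [[374.6 251.5]]
22 [[375.5 252. ]]
```

View pics/w24.png

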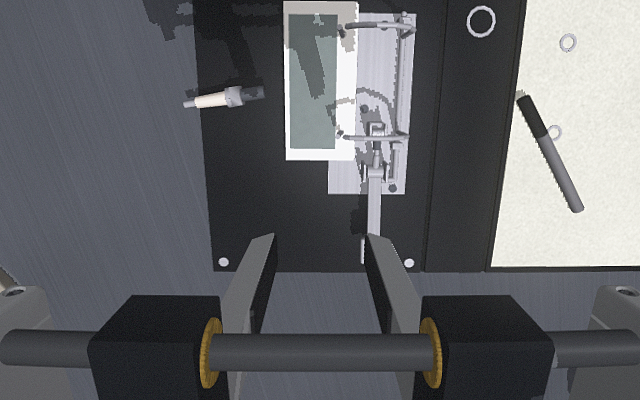

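View pics/w24c.png

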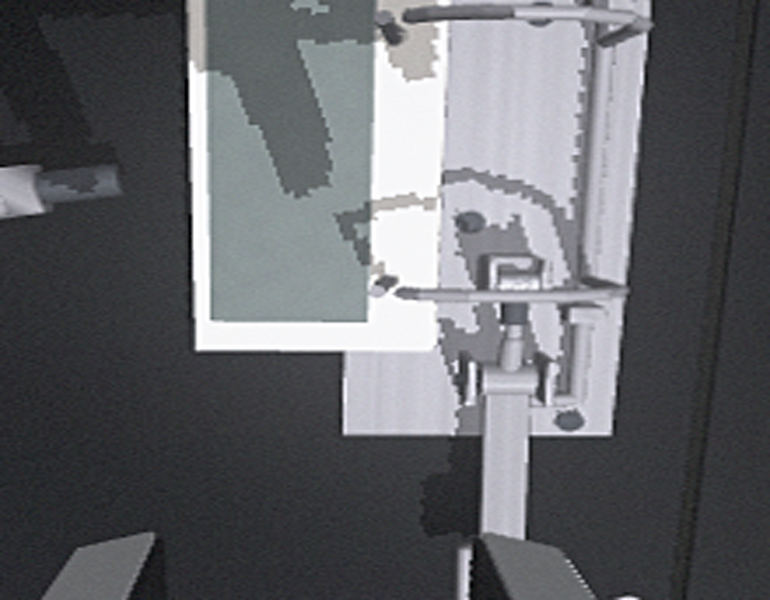

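View pics/sc2.png

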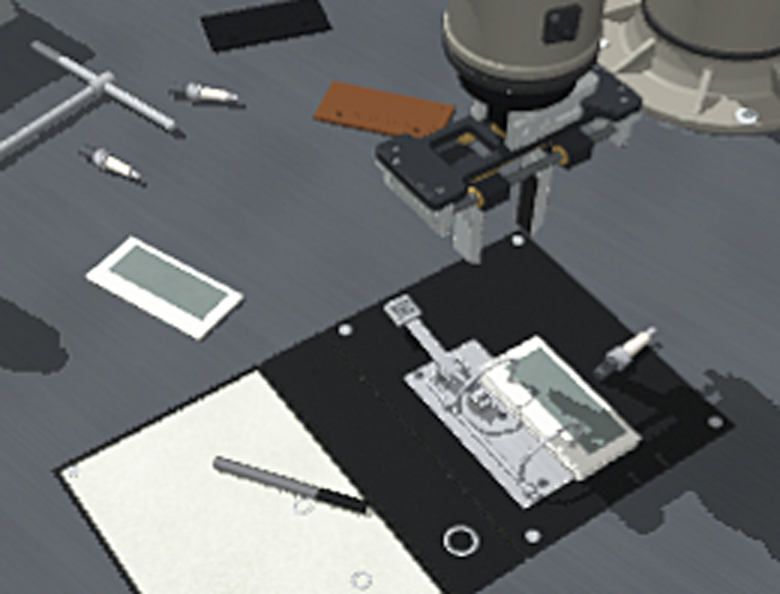

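View pics/top2.png

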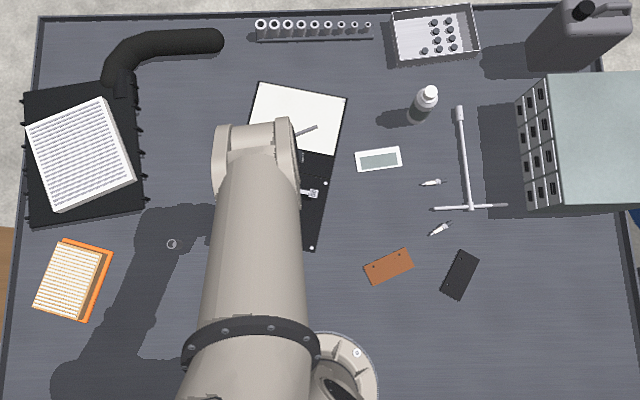

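Run:
```python
from plan import *
a=cv2.imread("pics/scene0.png"); b=read_camera("scene")[:,:,::-1]
A=a[200:290,310:420]; B=b[200:290,310:420]
cv2.imwrite("pics/cmp.png",np.hstack([cv2.resize(A,None,fx=3.6,fy=5,interpolation=cv2.INTER_CUBIC),cv2.resize(B,None,fx=3.6,fy=5,interpolation=cv2.INTER_CUBIC)]))
t=cv2.cvtColor(a,6)[205:224,314:336]; r=cv2.matchTemplate(cv2.cvtColor(np.ascontiguousarray(b),6)[195:235,304:346],t,cv2.TM_CCOEFF_NORMED); print(cv2.minMaxLoc(r))
c=get_calibration("wrist"); print(proj(c,fw(0,-.04,.056)),proj(c,fw(0,.04,.056)))
```

```text
(-0.3913857638835907, 0.9998902678489685, (0, 13), (10, 10))
[[343.02226156 134.19207589]] [[344.46673281  23.47218998]]
```

View pics/cmp.png

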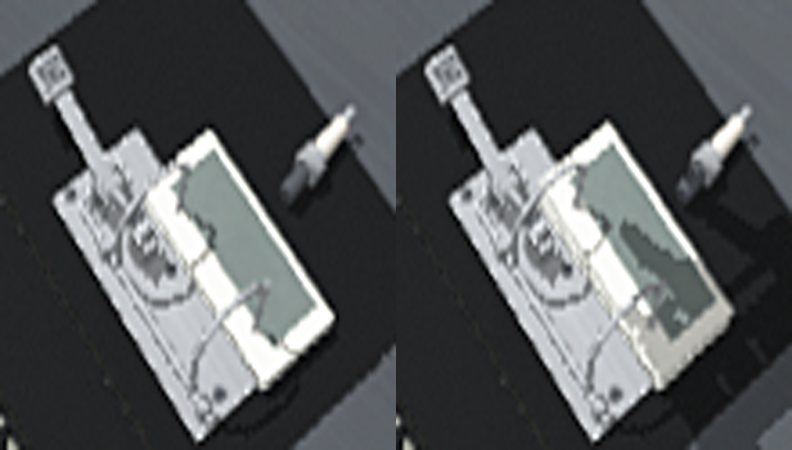

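```bash
python3 -c "
from bench import status,ctrl
o=status.get_obs();print(o['t'],o['joint_velocities'].round(3));print(ctrl.sign_off())"
```

```text
22.45 [ 0.002 -0.001 -0.001 -0.001  0.001  0.002 -0.001]
the job is handed in; nothing more can be done
None
```

The punched plate is filed on both posts and the lever is locked down again; I handed the job in at 22.5 s. I lifted the lever to spring the rings, then threaded the plate over both posts following their lean, about 5 to 6 mm towards the robot. I set it down flat on the stack with a brief 15 N contact, opened the jaws only slightly because plug_a lies close, and pulled the lever down until it snapped shut.

**Last checks**
- **Plate:** its corners match the expected place at 21 mm top height, to about 2 pixels.
- **Lever:** in the scene camera the tab matches its starting, locked image exactly (correlation 0.9999, no shift).
- **Arches:** they are back down at their nominal positions. The bent post tops stand about 5 mm to one side of the arch tips because of their lean.
- **Other things:** the blank, the plugs and the other items look unmoved.
- **Robot:** it stands clear and at rest, touching nothing.

**Not smooth:** closing the lever took several nudges, because the grip slipped along the tab. The wrist force showed about 23 N, well under the limit.

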